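Unpack specimen jars onto the bench mixer

TASK

Unpack the specimen carrier onto the bench mixer. First lift the carrier's lid right back until it rests on its stop, to be left open, and seat the empty blue tray flat on the mixer deck with both pegs up through its end holes; then stand every jar from the carrier upright in a tray pocket of its own. Last of all swing the mixer's red-knobbed hold-down lever, up until then, fully down over the tray end, and leave the rest of the bench things where they are.

Things in the scene. Friction and masses are not known exactly. Their poses are not given: they have to be found in the camera images.
- carrier: Orange case fixed to the bench, 130 (x) x 210 (y) x 90 mm high, 8 mm walls; origin under its centre, front is -x. Inner floor 12 mm up, with four cells in a row at y = -69, -23, 23, 69 mm, each 44 (x) by 42 (y) mm inside, cell walls up to 46 mm; each holds one jar or none. It stands left or right of the tray, the mixer on the other side.
- lid (a joint): The carrier's 10 mm lid, hinged along its far (+x) top rim: 0 = shut, 1.75 rad = resting on its stop, leaning a little back past upright. The stiff hinge keeps it where it is left (about 3 to 5 N at the handle moves it).
- lid_handle (a point): Middle of the black round bar handle of the lid (bar 10 mm thick, 90 mm long along the lid's y, 40 mm clear of the lid's outer face, 12 mm back from the lid's front edge). Frame turns with the lid: x from handle to hinge, z out of the lid's outer face; from the hinge it lies at x -118, z +50 mm.
- lid_hinge (a point): Middle of the lid's hinge line (along y), at the top of the carrier's far wall.
- mixer: White mixer fixed to the bench, 170 (x) x 290 (y) mm, flat grey deck 50 mm up; origin under its centre, front is -x. Two upright steel pegs on the deck at x 0, y = -106 and +106 mm: 10 mm thick, 20 mm tall, tapered tips. At the rear corner (x 63, y 121 mm) a white head 24 x 30 mm, 50 mm above the deck, carries the lever.
- deck (a point): Centre of the mixer deck's top face, midway between the pegs, axes as the mixer; a seated tray has its origin here.
- lever (a joint): Hold-down lever on the mixer's head, swinging in the mixer's x-z plane: 0 = raised (leaning 10 degrees back), 1.75 rad = fully down, lying level towards the front (-x) across the tray's end, its foot just over the tray's ear. Stays where it is left.
- lever_knob (a point): Centre of the red ball knob, 22 mm across, at the lever's tip, 125 mm from the pivot.
- lever_pivot (a point): The lever's pivot, at mixer x 60, y 119 mm, 45 mm above the deck.
- tray: Loose blue tray, 250 g, empty on the bench. Body 50 (x) x 188 (y) x 28 mm high, four square pockets 42 mm wide at y = -69, -23, 23, 69 mm, floor 5 mm, walls 4 mm; at each end a 12 mm thick ear, 30 mm long, with a 13 (x) x 15 (y) mm hole through it at y = -106 and +106 mm. Origin under its centre. Either way round fits; can be pinched across its 50 mm width.
- jar1: Specimen jar with black cap, 34 mm across, 70 mm tall, 60 g, upright in a cell of the carrier at the start; origin at the centre of its underside, z up. May be absent.
- jar2: Specimen jar with black cap, 34 mm across, 70 mm tall, 60 g, upright in a cell of the carrier at the start; origin at the centre of its underside, z up. May be absent.
- jar3: Specimen jar with black cap, 34 mm across, 70 mm tall, 60 g, upright in a cell of the carrier at the start; origin at the centre of its underside, z up. May be absent.
- jar4: Specimen jar with black cap, 34 mm across, 70 mm tall, 60 g, upright in a cell of the carrier at the start; origin at the centre of its underside, z up. May be absent.
- tube_rack: White wire tube rack with tubes, 66 x 166 x 98 mm, bystander, origin under its centre.
- sharps_bin: Red sharps bin, 110 x 130 x 153 mm, bystander, origin under its centre.
- stain_jar: Amber jar with black cap, 60 mm across, 120 mm tall, bystander, origin under its centre.
- tally_counter: Grey tally counter with red and white keys, 80 x 200 x 42 mm, bystander, origin under its centre.

How it is judged:
By the outcome, as a careful person would: the job done as asked, in the order asked, and still so for the second after the job is handed in, with the robot touching nothing.
Of jar1, jar2, jar3, jar4 only 2 to 4 are there at a start; the rules pass over those that are not, and their reading is None.
At some moment in a run one of tray may be knocked a few centimetres aside while the robot is not near it.
It also fails if it takes over 210 s, if anything falls off the work surface, if the arm or the gripper's body presses on something with over 40 N, if the wrist force passes 120 N, or if a joint passes its speed limit or range.

ROBOT

A 6-joint arm with a two-finger parallel gripper is mounted at the origin on the work surface. World frame = base frame: x ahead of the robot, y to its left, z up, the work surface at z = 0. Lengths are in m, angles in rad, forces in N, time in s.
With the tool pointing down it reaches from about 0.375 to 0.925 m from the base axis. Payload 5.7 kg.
Tool frame: the origin (TCP) lies at the centre of the arm's flange, where the gripper is bolted on; the fingertips stand 173 mm ahead of it and the grasp point (between the pads) lies env.grasp_offset ahead of it (env.grasp_offset is the distance from the TCP to the grasp point, in m); z points along the fingers, y is the line along which they close (so a half turn about z gives the same grasp; the last joint's range is limited). The gripper opens to 85 mm and grips with 20 to 120 N. Pads are 22 mm wide; open, the fingers measure 114 mm over their backs; the gripper's body (76 mm by 85 mm) begins 54 mm behind the grasp point. The pads swing forward as they close: fully open they stand 13 mm farther back than shut.
Start: joints at [1.016, 0.359, 1.51, -0, 1.272, -0.115], TCP at [0.255, 0.543, 0.405] pointing down, gripper open.
Joint ranges: [-2.97, 2.97], [-1.01, 2.36], [0.21, 2.38], [-0.96, 4.11], [0.2, 2.71], [-2.98, 2.98]. Speed limits (rad/s): [2.39, 2.39, 3.14, 3.14, 3.14, 3.14].

INTERFACE

Orientations are given as a 3x3 rotation matrix whose columns are the frame's x, y, z axes.
In Python, from rig import env gives the robot as it stands. The module is installed in compiled form; this text tells all that it offers.
- The arm moves only by the tool move_arm, never from a script. Its argument "plan" is a list of rows, each an object of numbers: "x", "y", "z": the shift along the tool's x, y, z in mm; "ax", "ay", "az": the turn, a rotation vector about the tool's x, y, z in degrees; "hand": the closure, from -1 (fully open) to 1 (shut). In form: [{"x": .., "y": .., "z": .., "ax": .., "ay": .., "az": .., "hand": ..}, ...]. A call has 1 to 20 rows; each row shifts and turns the commanded pose from where the row before left it, along the tool's axes as they then stand; what a row does not reach is not made up. A row lasts 1/8 s, in which the tool goes at most 62.5 mm and 10.7 degrees, less where a joint would pass 70% of its speed; a pose out of reach is approached as far as the arm can. A call with a gripper value outside its range is refused whole. The fingers move at their own pace and stop on an object; "grip_force" is the grip in N (left out, the last holds). Time passes only in rows, so rows that do not move let the fingers close. It gives the time, the measured TCP pose, the force, the opening and the grip force at its end, in the units of the state.
- env.sense(): the state, without advancing time (a new reading comes with each control period).
- env.get_image(name): name is "scene" or "top"; returns the picture (420x560x3 uint8, red, green, blue); there is no depth.
- env.camera_params(name): a dict with "fx", "fy", "cx", "cy" (pixels), "rvec" (rotation vector, rad) and "tvec" (3), from world to camera coordinates, as OpenCV has them. Camera axes: x right, y down, z forward; pixel columns grow to the right and rows downward; lengths in m; the calibration is good to about 2 mm. A picture is of the moment at which its call begins. camera_params takes no time and is no camera call.
- env.hand_in(): hands the job in; it is judged then, once.
The state is a dict: "t": time; "qpos": joint angles; "dq": joint speeds; "joint_efforts": joint torques, N m; "tcp_pos": TCP position; "tcp_rot": TCP orientation; "contact_force": force on the tool from outside, world axes, zero at the start; "torque": the same for the moment, N m; "width": finger opening in m; "grip_force": force on a finger pad.
Only numpy, scipy, OpenCV 4.12 (cv2) and the standard library are available. Lean on these libraries where they do the work, as an engineer would, in place of code of your own. Each camera call takes 0.05 s, during which the arm holds its last target. There are 200 camera calls.

## Working session

There is one attempt and no reset: what is moved stays moved. The work goes in short steps, Python scripts to look and compute and a tool call to move; the robot and the scene stay as the last step left them, time stands still between calls to the robot, and variables do not carry over. Pictures are saved under pics/ and viewed, at most 14 in all, crops included, and the job is handed in when it is done.

Besides the shell and the picture viewer there is one more tool, called after "Request:" as name(argument=value, ...) on one line, values as JSON. move_arm: Moves the arm, as the interface text tells. Its arguments: {"type":"object","properties":{"plan":{"type":"array","items":{"type":"object","properties":{"x":{"type":"number"},"y":{"type":"number"},"z":{"type":"number"},"ax":{"type":"number"},"ay":{"type":"number"},"az":{"type":"number"},"hand":{"type":"number"}}}},"grip_force":{"type":"number"}},"required":["plan"]}

```bash
mkdir -p pics; python3 - <<'E'
from rig import env
import cv2
for n in("scene","top"):
    cv2.imwrite(f"pics/{n}0.png",env.get_image(n)[:,:,::-1]); print(env.camera_params(n))
print(env.sense(),env.grasp_offset)
E
```

```text
{'fx': 380.5055400040077, 'fy': 380.5055400040077, 'cx': 278.248882933774, 'cy': 212.78908089644253, 'rvec': array([ 1.68835875,  1.96878768, -0.73191164]), 'tvec': array([ 0.06190215, -0.30956317,  1.44108586])}
{'fx': 541.6215527466866, 'fy': 541.6215527466866, 'cx': 290.93226727891573, 'cy': 210.34151752506443, 'rvec': array([ 2.16942485, -2.18528135,  0.10436749]), 'tvec': array([0.00448715, 0.51291974, 1.73876972])}
{'t': 0.1, 'qpos': array([ 1.01589191e+00,  3.59454278e-01,  1.51134946e+00, -4.28942433e-07,
        1.27251104e+00, -1.15097212e-01]), 'dq': array([-0.00092293, -0.00369517, -0.0022342 ,  0.00117779,  0.00262607,
       -0.00111606]), 'joint_efforts': array([-2.06929981e-04, -5.28658569e+01, -2.79349512e+01, -3.34164897e-04,
        5.28382778e-03,  2.22652437e-05]), 'tcp_pos': array([0.25528714, 0.54261153, 0.4039151 ]), 'tcp_rot': array([[-9.04833732e-01,  4.25764131e-01, -9.06970710e-04],
       [ 4.25765052e-01,  9.04832569e-01, -1.46393250e-03],
       [ 1.97366690e-04, -1.71077193e-03, -9.99998517e-01]]), 'contact_force': array([-0.37220288, -0.55396418, -0.22593985]), 'torque': array([ 0.04244554, -0.01281534,  0.03721659]), 'grip_force': 0.0, 'width': 0.08543071558943544} 0.1547
```

View pics/scene0.png

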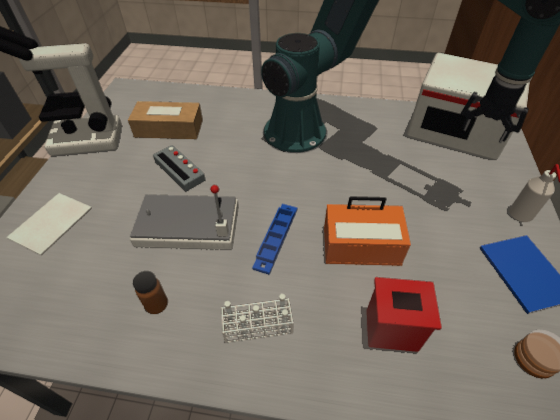

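View pics/top0.png

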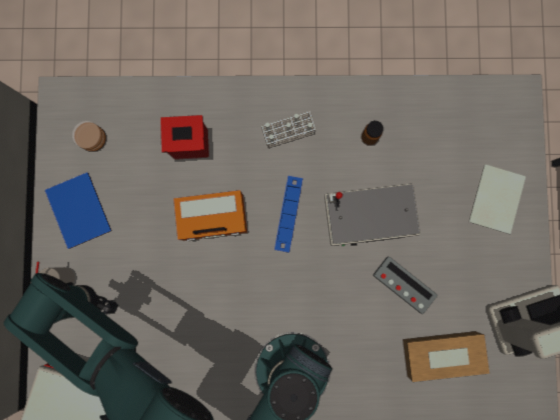

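Both views show the carrier at top (210,215), the tray at (289,214), the mixer at (373,214) with a red knob at (338,196) and the robot base at (293,395). The lid is shut, with its handle on the near side.

```bash
cat > h.py <<'E'
from rig import env
import cv2, numpy as np
P={n:env.camera_params(n) for n in("scene","top")}
def K(p): return np.array([[p['fx'],0,p['cx']],[0,p['fy'],p['cy']],[0,0,1.]])
def ray(n,uv):
    p=P[n];R=cv2.Rodrigues(p['rvec'])[0]
    d=R.T@np.linalg.inv(K(p))@[uv[0],uv[1],1.]; return -R.T@p['tvec'],d
def onz(n,uv,z):
    c,d=ray(n,uv); return c+d*(z-c[2])/d[2]
def tri(a,b):
    c1,d1=ray("scene",a);c2,d2=ray("top",b)
    s=np.linalg.lstsq(np.c_[d1,-d2],c2-c1,rcond=None)[0]
    p,q=c1+d1*s[0],c2+d2*s[1]; return (p+q)/2,np.linalg.norm(p-q)
def proj(n,X): 
    p=P[n]; return cv2.projectPoints(np.atleast_2d(np.float64(X)),p['rvec'],p['tvec'],K(p),None)[0][:,0]
def hsv(im): return cv2.cvtColor(im,cv2.COLOR_RGB2HSV)
def mask(im,lo,hi,roi):
    m=cv2.inRange(hsv(im),np.array(lo),np.array(hi)); z=np.zeros_like(m);x0,y0,x1,y1=roi;z[y0:y1,x0:x1]=m[y0:y1,x0:x1];return z
def blob(m):
    c=max(cv2.findContours(m,cv2.RETR_EXTERNAL,cv2.CHAIN_APPROX_NONE)[0],key=cv2.contourArea);return c
def cen(m):
    M=cv2.moments(m,True);return M['m10']/M['m00'],M['m01']/M['m00']
E
python3 - <<'E'
from h import *
np.set_printoptions(precision=4,suppress=True)
t=env.get_image("top");s=env.get_image("scene")
def rect(m,z,n="top"):
    c=blob(m)[:,0].astype(float); w=np.array([onz(n,q,z)[:2] for q in c],np.float32); return cv2.minAreaRect(w)
tm=mask(t,(105,120,40),(130,255,255),(265,165,310,260)); print("tray z.02",rect(tm,.02))
om=mask(t,(5,150,80),(20,255,255),(165,180,255,250)); 
for z in(.09,.10):print("carrier",z,rect(om,z))
gm=mask(t,(0,0,60),(179,60,125),(320,180,425,250));
kt=cen(mask(t,(0,150,80),(6,255,255),(325,185,350,205)));ks=cen(mask(s,(0,150,80),(6,255,255),(205,180,225,197)));print("knob",kt,ks,tri(ks,kt))
A=cv2.resize(t[170:260,165:260],None,fx=4,fy=4,interpolation=2);B=cv2.resize(t[170:260,320:430],None,fx=4,fy=4,interpolation=2)
C=cv2.resize(s[180:260,125:245],None,fx=3.3,fy=3.3,interpolation=2);D=cv2.resize(s[185:275,310:420],None,fx=3.3,fy=3.3,interpolation=2)
def row(a,b):
    h=max(a.shape[0],b.shape[0]);o=np.zeros((h,a.shape[1]+b.shape[1],3),np.uint8);o[:a.shape[0],:a.shape[1]]=a;o[:b.shape[0],a.shape[1]:]=b;return o
u=row(A,B)[:300] if 0 else row(A,B);print(u.shape)
cv2.imwrite("pics/a.png",cv2.resize(u,(0,0),fx=.95,fy=.95)[:,:,::-1]);cv2.imwrite("pics/b.png",row(C,D)[:,:,::-1])
E
```

```text
tray z.02 ((0.5035587549209595, 0.009297411888837814), (0.04765332490205765, 0.2447294443845749), 79.2574691772461)
carrier 0.09 ((0.4947510063648224, 0.25619640946388245), (0.13196782767772675, 0.21216051280498505), 6.578224182128906)
carrier 0.1 ((0.4939131438732147, 0.2547394633293152), (0.13118606805801392, 0.21090371906757355), 6.578212738037109)
knob (338.5, 195.0) (214.19148936170214, 188.63829787234042) (array([ 0.5391, -0.1369,  0.2175]), np.float64(0.0006734257959278035))
(360, 820, 3)
```

View pics/a.png

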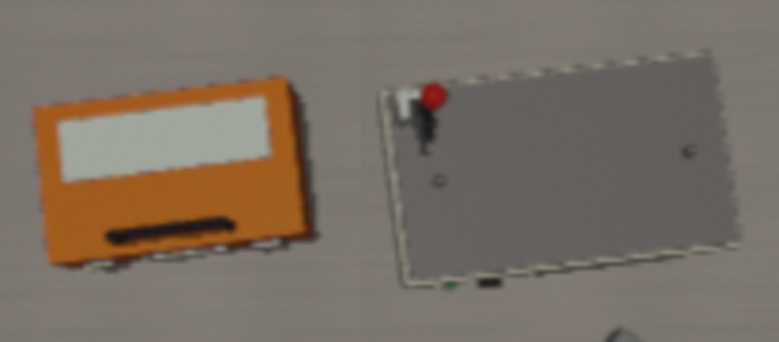

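View pics/b.png

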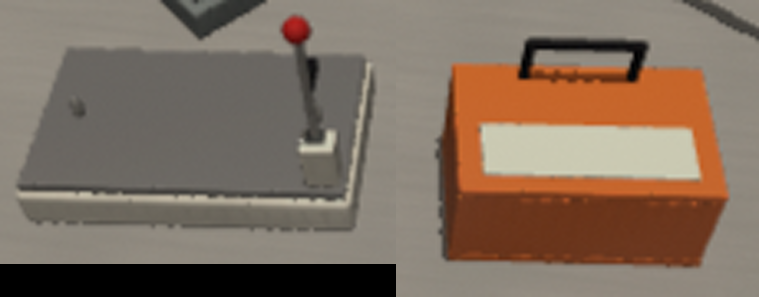

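The mixer pegs sit at about top px (340.5,217.6) and (406.3,209.7). The lid handle bar runs from about (193,232) to (226,229) in the top view, and in the scene view its bar top is at crop (585,44).

```bash
python3 - <<'E'
from h import *
np.set_printoptions(precision=4,suppress=True)
t=env.get_image("top");s=env.get_image("scene")
f=lambda u,v:(320+(u-361)/3.8,170+v/3.8)
a=onz("top",f(439,181),.062);b=onz("top",f(689,151),.062);print("pegs",a,b,np.linalg.norm(a-b),(a+b)/2,np.degrees(np.arctan2(-(a-b)[0],(a-b)[1])))
cs=[onz("top",f(*q),.05)[:2] for q in((381,92),(712,52),(740,245),(406,285))];print("deck",np.mean(cs,0),[np.linalg.norm(cs[i]-cs[i-1]) for i in range(4)],cs)
# pegs via refined dark/light: scene left peg
g=lambda u,v:(125+u/3.3,180+v/3.3)
print("peg2 tri", tri(g(75,100),f(688,149)))
hm=mask(t,(0,0,0),(179,255,60),(185,218,235,240))
c=blob(hm);print(cv2.minAreaRect(c),cen(hm))
D=lambda u,v:(310+(u-396)/3.3,185+v/3.3)
ht=cen(hm);print("handle",tri(D(585,45),ht))
w=np.array([onz("top",q,.14)[:2] for q in c[:,0].astype(float)],np.float32);print(cv2.minAreaRect(w))
# carrier prediction
ca=np.radians(6.6);R=np.array([[np.cos(ca),-np.sin(ca)],[np.sin(ca),np.cos(ca)]])
for z in(.09,.1):
  om=mask(t,(5,150,80),(20,255,255),(165,180,255,250));o=np.array([onz("top",q,z)[:2] for q in blob(om)[:,0].astype(float)]);l=o@R;print(z,l.min(0),l.max(0),R@((l.min(0)+l.max(0))/2))
# tray holes
tm=mask(t,(105,120,40),(130,255,255),(265,165,310,260));cnts,h=cv2.findContours(tm,cv2.RETR_CCOMP,cv2.CHAIN_APPROX_NONE)
for k,q in enumerate(cnts):
  if h[0][k][3]>=0 and cv2.contourArea(q)>2:print("hole",onz("top",q[:,0].mean(0),.008),cv2.contourArea(q))
E
```

```text
pegs [ 0.485  -0.1565  0.062 ] [ 0.5088 -0.3665  0.062 ] 0.21136419925142721 [ 0.4969 -0.2615  0.062 ] 6.443777776398857
deck [ 0.4962 -0.2598] [np.float64(0.16415796456529794), np.float64(0.28298985019603345), np.float64(0.1648781413649379), np.float64(0.2831057864087787)] [array([ 0.5618, -0.1098]), array([ 0.594, -0.391]), array([ 0.4302, -0.41  ]), array([ 0.3987, -0.1286])]
peg2 tri (array([ 0.5104, -0.3657,  0.0628]), np.float64(0.0003485180496315078))
((208.98997497558594, 229.9299774169922), (2.6870059967041016, 32.24407196044922), 81.8698959350586) (208.375, 230.125)
handle (array([0.4439, 0.251 , 0.1409]), np.float64(0.0007396179951607671))
((0.4445825219154358, 0.2496563196182251), (0.008146872743964195, 0.09730146825313568), 7.740716934204102)
0.09 [0.455  0.0917] [0.5871 0.3037] [0.4948 0.2563]
0.1 [0.4544 0.091 ] [0.5857 0.3018] [0.494  0.2548]
hole [0.401  0.0288 0.008 ] 29.0
hole [ 0.6075 -0.0107  0.008 ] 29.5
```

```bash
cat >> h.py <<'E'
np.set_printoptions(precision=4,suppress=True)
def to(x,y,z,phi=None):
    "grasp-point target (world m), tool-y heading deg -> tool-axis deltas, mm, after the az turn"
    s=env.sense();R=s['tcp_rot'];ph=np.degrees(np.arctan2(R[1,1],R[0,1]))
    g=s['tcp_pos']+R[:,2]*env.grasp_offset
    if phi is None: phi=ph
    a=np.radians(phi);Rn=np.array([[-np.sin(a),np.cos(a),0],[np.cos(a),np.sin(a),0],[0,0,-1]]).T
    print("az",round(-(phi-ph),2),"shift",(Rn.T@(np.array([x,y,z])-g)*1000).round(1),"grasp now",g,"phi",round(ph,2),"tilt",R[:2,2].round(4),"F",s['contact_force'].round(1),"w",round(s['width'],4),"gf",round(s['grip_force'],1),"t",round(s['t'],2))
E
python3 - <<'E'
from h import *
to(.444,.2505,.21,6.6)
to(.444,.2505,.141,6.6)
a0=np.arctan2(.05,-.118)
for i in range(0,21):
    a=a0-i*1.75/20
    print(i,(128.2*np.cos(a)).round(1),(128.2*np.sin(a)).round(1))
E
```

```text
az 58.2 shift [-311.9  153.8   39.7] grasp now [0.2553 0.5427 0.2497] phi 64.8 tilt [-0.0004 -0.0006] F [-0.8 -0.2  0.8] w 0.0854 gf 0.0 t 0.3
az 58.2 shift [-311.9  153.8  108.7] grasp now [0.2553 0.5427 0.2497] phi 64.8 tilt [-0.0004 -0.0006] F [-0.8 -0.2  0.8] w 0.0854 gf 0.0 t 0.3
0 -118.0 50.0
1 -113.2 60.1
2 -107.5 69.8
3 -101.0 78.9
4 -93.7 87.5
5 -85.7 95.3
6 -77.1 102.4
7 -67.8 108.8
8 -58.1 114.3
9 -47.8 118.9
10 -37.3 122.7
11 -26.4 125.4
12 -15.3 127.3
13 -4.2 128.1
14 7.0 128.0
15 18.2 126.9
16 29.2 124.8
17 40.0 121.8
18 50.5 117.8
19 60.6 113.0
20 70.3 107.2
```

Request:
move_arm(plan=[{"az": 9.7, "hand": -0.2}, {"az": 9.7}, {"az": 9.7}, {"az": 9.7}, {"az": 9.7}, {"az": 9.7}, {"x": -52, "y": 26, "z": 6}, {"x": -52, "y": 26, "z": 6}, {"x": -52, "y": 26, "z": 7}, {"x": -52, "y": 26, "z": 7}, {"x": -52, "y": 25, "z": 7}, {"x": -52, "y": 25, "z": 7}, {}, {}], grip_force=20)

```text
validation failed for argument at $.pl...
```

```bash
python3 - <<'E'
from h import *
to(.444,.2505,.141,6.6)
E
```

```text
az 58.2 shift [-311.9  153.8  108.7] grasp now [0.2553 0.5427 0.2497] phi 64.8 tilt [-0.0004 -0.0006] F [-0.8 -0.2  0.8] w 0.0854 gf 0.0 t 0.3
```

Request:
move_arm(plan=[{"x": 0, "y": 0, "z": 0, "ax": 0, "ay": 0, "az": 9.7, "hand": -0.2}, {"x": 0, "y": 0, "z": 0, "ax": 0, "ay": 0, "az": 9.7, "hand": -0.2}, {"x": 0, "y": 0, "z": 0, "ax": 0, "ay": 0, "az": 9.7, "hand": -0.2}, {"x": 0, "y": 0, "z": 0, "ax": 0, "ay": 0, "az": 9.7, "hand": -0.2}, {"x": 0, "y": 0, "z": 0, "ax": 0, "ay": 0, "az": 9.7, "hand": -0.2}, {"x": 0, "y": 0, "z": 0, "ax": 0, "ay": 0, "az": 9.7, "hand": -0.2}, {"x": -52, "y": 26, "z": 6, "ax": 0, "ay": 0, "az": 0, "hand": -0.2}, {"x": -52, "y": 26, "z": 6, "ax": 0, "ay": 0, "az": 0, "hand": -0.2}, {"x": -52, "y": 26, "z": 7, "ax": 0, "ay": 0, "az": 0, "hand": -0.2}, {"x": -52, "y": 26, "z": 7, "ax": 0, "ay": 0, "az": 0, "hand": -0.2}, {"x": -52, "y": 25, "z": 7, "ax": 0, "ay": 0, "az": 0, "hand": -0.2}, {"x": -52, "y": 25, "z": 7, "ax": 0, "ay": 0, "az": 0, "hand": -0.2}, {"x": 0, "y": 0, "z": 0, "ax": 0, "ay": 0, "az": 0, "hand": -0.2}, {"x": 0, "y": 0, "z": 0, "ax": 0, "ay": 0, "az": 0, "hand": -0.2}], grip_force=20)

```text
t: 2.05
tcp_pos: [0.4442, 0.2507, 0.3647]
tcp_rot: [[-0.114, 0.994, -0.001], [0.994, 0.114, 0.0], [0.0, -0.001, -1.0]]
contact_force: [1.0, 0.2, -0.0]
width: 0.0513
grip_force: 0.0
```

```bash
python3 - <<'E'
from h import *
to(.444,.2505,.141,6.6)
E
```

```text
az -0.07 shift [-0.2 -0.2 69. ] grasp now [0.4441 0.2507 0.21  ] phi 6.53 tilt [-0.0005  0.0003] F [ 1.   0.2 -0. ] w 0.0513 gf 0.0 t 2.05
```

Request:
move_arm(plan=[{"z": 35, "hand": -0.2}, {"z": 34, "hand": -0.2}, {"hand": 1}, {"hand": 1}, {"hand": 1}, {"hand": 1}, {"hand": 1}, {"hand": 1}], grip_force=25)

```text
validation failed for argument at $.pl...
```

```bash
python3 - <<'E'
from h import *
to(.444,.2505,.141,6.6)
E
```

```text
az -0.07 shift [-0.2 -0.2 69. ] grasp now [0.4441 0.2507 0.21  ] phi 6.53 tilt [-0.0005  0.0003] F [ 1.   0.2 -0. ] w 0.0513 gf 0.0 t 2.05
```

All keys are needed in every row.

Request:
move_arm(plan=[{"x": 0, "y": 0, "z": 35, "ax": 0, "ay": 0, "az": 0, "hand": -0.2}, {"x": 0, "y": 0, "z": 34, "ax": 0, "ay": 0, "az": 0, "hand": -0.2}, {"x": 0, "y": 0, "z": 0, "ax": 0, "ay": 0, "az": 0, "hand": -0.2}, {"x": 0, "y": 0, "z": 0, "ax": 0, "ay": 0, "az": 0, "hand": 1}, {"x": 0, "y": 0, "z": 0, "ax": 0, "ay": 0, "az": 0, "hand": 1}, {"x": 0, "y": 0, "z": 0, "ax": 0, "ay": 0, "az": 0, "hand": 1}, {"x": 0, "y": 0, "z": 0, "ax": 0, "ay": 0, "az": 0, "hand": 1}, {"x": 0, "y": 0, "z": 0, "ax": 0, "ay": 0, "az": 0, "hand": 1}], grip_force=25)

```text
t: 3.05
tcp_pos: [0.4438, 0.251, 0.2961]
tcp_rot: [[-0.114, 0.993, -0.001], [0.993, 0.114, 0.001], [0.001, -0.0, -1.0]]
contact_force: [-4.5, 4.2, 2.8]
width: 0.0088
grip_force: 25.2
```

```bash
python3 - <<'E'
from h import *
to(.444,.2505,.141,6.6)
E
```

```text
az -0.03 shift [-0.7  0.2  0.4] grasp now [0.4437 0.2512 0.1414] phi 6.57 tilt [-0.0006  0.0011] F [-4.5  4.2  2.8] w 0.0088 gf 25.2 t 3.05
```

Request:
move_arm(plan=[{"x": 0, "y": 4.8, "z": -10.1, "ax": 0, "ay": 0, "az": 0, "hand": 1}, {"x": 0, "y": 5.7, "z": -9.7, "ax": 0, "ay": 0, "az": 0, "hand": 1}, {"x": 0, "y": 6.5, "z": -9.1, "ax": 0, "ay": 0, "az": 0, "hand": 1}, {"x": 0, "y": 7.3, "z": -8.6, "ax": 0, "ay": 0, "az": 0, "hand": 1}, {"x": 0, "y": 8, "z": -7.8, "ax": 0, "ay": 0, "az": 0, "hand": 1}, {"x": 0, "y": 8.6, "z": -7.1, "ax": 0, "ay": 0, "az": 0, "hand": 1}, {"x": 0, "y": 9.3, "z": -6.4, "ax": 0, "ay": 0, "az": 0, "hand": 1}, {"x": 0, "y": 9.7, "z": -5.5, "ax": 0, "ay": 0, "az": 0, "hand": 1}, {"x": 0, "y": 10.3, "z": -4.6, "ax": 0, "ay": 0, "az": 0, "hand": 1}, {"x": 0, "y": 10.5, "z": -3.8, "ax": 0, "ay": 0, "az": 0, "hand": 1}], grip_force=25)

```text
t: 4.3
tcp_pos: [0.5234, 0.2604, 0.3689]
tcp_rot: [[-0.115, 0.993, -0.003], [0.993, 0.115, 0.001], [0.001, -0.003, -1.0]]
contact_force: [-7.1, 3.3, 5.5]
width: 0.0089
grip_force: 25.1
```

```bash
python3 - <<'E'
from h import *
h=np.array([.559,.263,.091])
to(*(h+[.0703*.9934,.0703*.1149,.1072]),6.6)
E
```

```text
az -0.0 shift [ -1.7 106.5  16. ] grasp now [0.5229 0.2605 0.2142] phi 6.6 tilt [-0.0033  0.0009] F [-7.1  3.3  5.5] w 0.0089 gf 25.1 t 4.3
```

Request:
move_arm(plan=[{"x": 0, "y": 10.9, "z": -2.7, "ax": 0, "ay": 0, "az": 0, "hand": 1}, {"x": 0, "y": 11.1, "z": -1.9, "ax": 0, "ay": 0, "az": 0, "hand": 1}, {"x": 0, "y": 11.1, "z": -0.8, "ax": 0, "ay": 0, "az": 0, "hand": 1}, {"x": 0, "y": 11.2, "z": 0.1, "ax": 0, "ay": 0, "az": 0, "hand": 1}, {"x": 0, "y": 11.2, "z": 1.1, "ax": 0, "ay": 0, "az": 0, "hand": 1}, {"x": 0, "y": 11, "z": 2.1, "ax": 0, "ay": 0, "az": 0, "hand": 1}, {"x": 0, "y": 10.8, "z": 3, "ax": 0, "ay": 0, "az": 0, "hand": 1}, {"x": 0, "y": 10.5, "z": 4, "ax": 0, "ay": 0, "az": 0, "hand": 1}, {"x": 0, "y": 10.1, "z": 4.8, "ax": 0, "ay": 0, "az": 0, "hand": 1}, {"x": 0, "y": 9.7, "z": 5.8, "ax": 0, "ay": 0, "az": 0, "hand": 1}, {"x": 0, "y": 0, "z": 0, "ax": 0, "ay": 0, "az": 0, "hand": 1}], grip_force=25)

```text
t: 5.68
tcp_pos: [0.6302, 0.2724, 0.3538]
tcp_rot: [[-0.115, 0.993, -0.005], [0.993, 0.115, -0.0], [0.0, -0.005, -1.0]]
contact_force: [-12.9, 1.8, 15.2]
width: 0.009
grip_force: 26.5
```

```bash
python3 - <<'E'
from h import *
h=np.array([.559,.263,.091])
to(*(h+[.0703*.9934,.0703*.1149,.1072]),6.6)
E
```

```text
az 0.01 shift [-1.2 -0.7  0.9] grasp now [0.6294 0.2724 0.1991] phi 6.61 tilt [-0.0049 -0.0004] F [-12.9   1.8  15.2] w 0.009 gf 26.5 t 5.67
```

Request:
move_arm(plan=[{"x": 0, "y": 4, "z": 3, "ax": 0, "ay": 0, "az": 0, "hand": 1}, {"x": 0, "y": 0, "z": 0, "ax": 0, "ay": 0, "az": 0, "hand": 1}], grip_force=25)

```text
t: 5.92
tcp_pos: [0.6313, 0.2727, 0.3535]
tcp_rot: [[-0.116, 0.993, -0.01], [0.993, 0.116, -0.001], [-0.0, -0.01, -1.0]]
contact_force: [-27.1, -1.4, 35.5]
width: 0.0088
grip_force: 28.7
```

Request:
move_arm(plan=[{"x": 0, "y": -4, "z": -3, "ax": 0, "ay": 0, "az": 0, "hand": 0.5}, {"x": 0, "y": 0, "z": 0, "ax": 0, "ay": 0, "az": 0, "hand": 0.3}, {"x": 0, "y": 0, "z": 0, "ax": 0, "ay": 0, "az": 0, "hand": 0.3}, {"x": 0, "y": 0, "z": 0, "ax": 0, "ay": 0, "az": 0, "hand": 0.3}, {"x": 0, "y": 0, "z": -20, "ax": 0, "ay": 0, "az": 0, "hand": 0.3}, {"x": 0, "y": 0, "z": -40, "ax": 0, "ay": 0, "az": 0, "hand": 0.3}, {"x": 0, "y": 0, "z": -40, "ax": 0, "ay": 0, "az": 0, "hand": 0.3}, {"x": -30, "y": 0, "z": -20, "ax": 0, "ay": 0, "az": 0, "hand": -0.3}, {"x": -60, "y": 0, "z": 0, "ax": 0, "ay": 0, "az": 0, "hand": -0.6}, {"x": -60, "y": 0, "z": 0, "ax": 0, "ay": 0, "az": 0, "hand": -0.6}, {"x": -60, "y": 0, "z": 0, "ax": 0, "ay": 0, "az": 0, "hand": -0.6}])

```text
t: 7.3
tcp_pos: [0.6558, 0.0619, 0.4727]
tcp_rot: [[-0.115, 0.993, 0.0], [0.993, 0.115, -0.0], [-0.0, 0.0, -1.0]]
contact_force: [0.8, 0.2, -0.8]
width: 0.0683
grip_force: 0.0
```

```bash
python3 - <<'E'
from h import *
to(.504,.009,.1,79.2)
t=env.get_image("top");s=env.get_image("scene")
A=cv2.resize(t[150:270,160:310],None,fx=3,fy=3,interpolation=2);D=cv2.resize(s[130:270,240:420],None,fx=1.9,fy=1.9,interpolation=2)
o=np.zeros((360,450+D.shape[1],3),np.uint8);o[:,:450]=A;o[:D.shape[0],450:]=D
cv2.imwrite("pics/c.png",o[:,:,::-1])
E
```

```text
az -72.58 shift [139.2 -80.3 218. ] grasp now [0.6558 0.0618 0.318 ] phi 6.62 tilt [ 0.0003 -0.0004] F [ 0.8  0.2 -0.8] w 0.0683 gf 0.0 t 7.3
```

View pics/c.png

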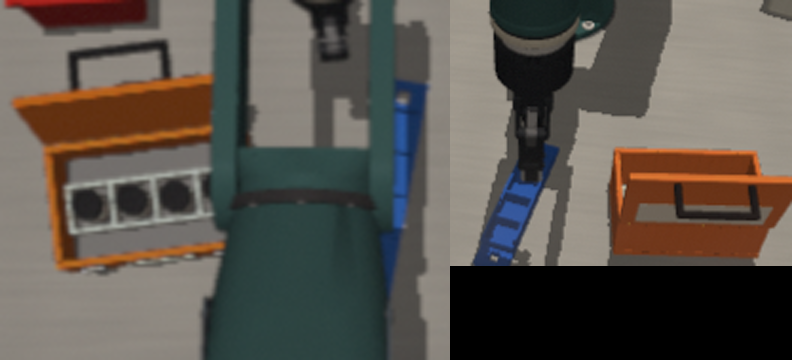

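The lid rests open on its stop. The carrier shows black caps in at least three cells, with a fourth partly hidden behind the arm. I'll check that the tray is unmoved, then grasp it.

```bash
python3 - <<'E'
from h import *
a=cv2.imread("pics/scene0.png")[:,:,::-1];b=env.get_image("scene")
for im in(a,b):
    c=blob(mask(im,(105,120,40),(130,255,255),(245,195,305,280)))[:,0]
    print(c[c[:,1].argmax()],c[c[:,0].argmin()],c[c[:,0].argmax()],len(c))
E
```

```text
[266 273] [253 266] [296 209] 186
[266 273] [253 267] [288 228] 159
```

Request:
move_arm(plan=[{"x": 0, "y": 0, "z": 0, "ax": 0, "ay": 0, "az": -10.4, "hand": -0.6}, {"x": 0, "y": 0, "z": 0, "ax": 0, "ay": 0, "az": -10.4, "hand": -0.6}, {"x": 0, "y": 0, "z": 0, "ax": 0, "ay": 0, "az": -10.4, "hand": -0.6}, {"x": 0, "y": 0, "z": 0, "ax": 0, "ay": 0, "az": -10.4, "hand": -0.6}, {"x": 0, "y": 0, "z": 0, "ax": 0, "ay": 0, "az": -10.4, "hand": -0.6}, {"x": 0, "y": 0, "z": 0, "ax": 0, "ay": 0, "az": -10.3, "hand": -0.6}, {"x": 0, "y": 0, "z": 0, "ax": 0, "ay": 0, "az": -10.3, "hand": -0.6}, {"x": 35, "y": -20, "z": 50, "ax": 0, "ay": 0, "az": 0, "hand": -0.6}, {"x": 35, "y": -20, "z": 50, "ax": 0, "ay": 0, "az": 0, "hand": -0.6}, {"x": 35, "y": -20, "z": 50, "ax": 0, "ay": 0, "az": 0, "hand": -0.6}, {"x": 34, "y": -20, "z": 50, "ax": 0, "ay": 0, "az": 0, "hand": -0.6}, {"x": 0, "y": 0, "z": 0, "ax": 0, "ay": 0, "az": 0, "hand": -0.6}])

```text
t: 8.95
tcp_pos: [0.5018, 0.0134, 0.2738]
tcp_rot: [[-0.982, 0.187, -0.014], [0.187, 0.982, 0.002], [0.014, -0.001, -1.0]]
contact_force: [0.2, 0.2, -0.1]
width: 0.0685
grip_force: 0.0
```

```bash
python3 - <<'E'
from h import *
to(.504,.009,.022,79.2)
a=cv2.imread("pics/scene0.png")[:,:,::-1];b=env.get_image("scene")
for im in(a,b):
    c=blob(mask(im,(105,120,40),(130,255,255),(245,195,305,280)))[:,0]
    print(c[c[:,1].argmax()],c[c[:,0].argmin()],c[c[:,0].argmax()],len(c))
E
```

```text
az 0.0 shift [-5.1 -3.8 97.1] grasp now [0.4997 0.0137 0.1191] phi 79.2 tilt [-0.0136  0.0016] F [ 0.2  0.2 -0.1] w 0.0685 gf 0.0 t 8.95
[266 273] [253 266] [296 209] 186
[266 273] [253 266] [292 218] 190
```

Request:
move_arm(plan=[{"x": 0, "y": 0, "z": 0, "ax": 0, "ay": 0, "az": 0, "hand": -0.6}])

```text
t: 9.12
tcp_pos: [0.5097, 0.013, 0.2789]
tcp_rot: [[-0.982, 0.187, 0.003], [0.187, 0.982, -0.0], [-0.003, 0.0, -1.0]]
contact_force: [0.4, -0.3, 0.5]
width: 0.0684
grip_force: 0.0
```

```bash
python3 - <<'E'
from h import *
to(.504,.009,.022,79.2)
print(env.sense()['tcp_rot'])
E
```

```text
az 0.04 shift [  5.3  -5.1 102.2] grasp now [0.5102 0.013  0.1242] phi 79.24 tilt [ 0.0034 -0.0002] F [ 0.4 -0.3  0.5] w 0.0684 gf 0.0 t 9.12
[[-0.9824  0.1867  0.0034]
 [ 0.1867  0.9824 -0.0002]
 [-0.0034  0.0004 -1.    ]]
```

Request:
move_arm(plan=[{"x": 0, "y": 0, "z": 0, "ax": 0, "ay": 0, "az": 0, "hand": -0.6}, {"x": 3, "y": -4.5, "z": 30, "ax": 0, "ay": 0, "az": 0, "hand": -0.6}, {"x": 0, "y": 0, "z": 25, "ax": 0, "ay": 0, "az": 0, "hand": -0.6}, {"x": 0, "y": 0, "z": 10, "ax": 0, "ay": 0, "az": 0, "hand": -0.6}, {"x": 0, "y": 0, "z": 0, "ax": 0, "ay": 0, "az": 0, "hand": -0.6}, {"x": 0, "y": 0, "z": 0, "ax": 0, "ay": 0, "az": 0, "hand": -0.6}])

```text
t: 9.88
tcp_pos: [0.5047, 0.0086, 0.2137]
tcp_rot: [[-0.982, 0.187, 0.002], [0.187, 0.982, -0.0], [-0.002, 0.0, -1.0]]
contact_force: [0.5, -0.4, -0.2]
width: 0.0684
grip_force: 0.0
```

```bash
python3 - <<'E'
from h import *
to(.504,.009,.021,79.2)
E
```

```text
az 0.01 shift [ 1.1  0.2 38. ] grasp now [0.505  0.0086 0.059 ] phi 79.21 tilt [ 0.0018 -0.0003] F [ 0.5 -0.4 -0.2] w 0.0684 gf 0.0 t 9.88
```

Request:
move_arm(plan=[{"x": 1, "y": 0, "z": 20, "ax": 0, "ay": 0, "az": 0, "hand": -0.6}, {"x": 0, "y": 0, "z": 12, "ax": 0, "ay": 0, "az": 0, "hand": -0.6}, {"x": 0, "y": 0, "z": 6, "ax": 0, "ay": 0, "az": 0, "hand": -0.6}, {"x": 0, "y": 0, "z": 0, "ax": 0, "ay": 0, "az": 0, "hand": -0.4}, {"x": 0, "y": 0, "z": 0, "ax": 0, "ay": 0, "az": 0, "hand": 0}, {"x": 0, "y": 0, "z": 0, "ax": 0, "ay": 0, "az": 0, "hand": 1}, {"x": 0, "y": 0, "z": 0, "ax": 0, "ay": 0, "az": 0, "hand": 1}, {"x": 0, "y": 0, "z": 0, "ax": 0, "ay": 0, "az": 0, "hand": 1}], grip_force=50)

```text
t: 10.88
tcp_pos: [0.5032, 0.0088, 0.1754]
tcp_rot: [[-0.982, 0.187, 0.001], [0.187, 0.982, -0.0], [-0.001, 0.0, -1.0]]
contact_force: [-1.2, 0.6, 6.3]
width: 0.0493
grip_force: 52.9
```

```bash
python3 - <<'E'
from h import *
to(.504,.009,.021,79.2)
E
```

```text
az -0.0 shift [-0.7  0.3 -0.3] grasp now [0.5033 0.0088 0.0207] phi 79.2 tilt [ 0.0008 -0.0001] F [-1.2  0.6  6.3] w 0.0493 gf 52.9 t 10.88
```

Request:
move_arm(plan=[{"x": 0, "y": 0, "z": -15, "ax": 0, "ay": 0, "az": 0, "hand": 1}, {"x": 0, "y": 0, "z": -40, "ax": 0, "ay": 0, "az": 0, "hand": 1}, {"x": 0, "y": 0, "z": -50, "ax": 0, "ay": 0, "az": 0, "hand": 1}, {"x": 0, "y": 0, "z": -50, "ax": 0, "ay": 0, "az": 0, "hand": 1}, {"x": 0, "y": 0, "z": -50, "ax": 0, "ay": 0, "az": 0, "hand": 1}, {"x": 0, "y": 0, "z": -50, "ax": 0, "ay": 0, "az": 0, "hand": 1}, {"x": 0, "y": 0, "z": -25, "ax": 0, "ay": 0, "az": 0, "hand": 1}, {"x": 0, "y": 0, "z": 0, "ax": 0, "ay": 0, "az": 6.7, "hand": 1}, {"x": 0, "y": 0, "z": 0, "ax": 0, "ay": 0, "az": 10, "hand": 1}, {"x": 0, "y": 0, "z": 0, "ax": 0, "ay": 0, "az": 10, "hand": 1}, {"x": 0, "y": 0, "z": 0, "ax": 0, "ay": 0, "az": 10, "hand": 1}, {"x": 0, "y": 0, "z": 0, "ax": 0, "ay": 0, "az": 10, "hand": 1}, {"x": 0, "y": 0, "z": 0, "ax": 0, "ay": 0, "az": 10, "hand": 1}, {"x": 0, "y": 0, "z": 0, "ax": 0, "ay": 0, "az": 9, "hand": 1}, {"x": 0, "y": 0, "z": 0, "ax": 0, "ay": 0, "az": 7, "hand": 1}, {"x": 0, "y": 0, "z": 0, "ax": 0, "ay": 0, "az": 0, "hand": 1}], grip_force=50)

```text
t: 12.88
tcp_pos: [0.5024, 0.0088, 0.4552]
tcp_rot: [[-0.114, 0.993, -0.0], [0.993, 0.114, -0.0], [-0.0, -0.0, -1.0]]
contact_force: [-0.1, -0.2, -1.8]
width: 0.0492
grip_force: 52.7
```

```bash
python3 - <<'E'
from h import *
to(.497,-.261,.30,6.5)
E
```

```text
az 0.06 shift [-267.5  -35.8    0.5] grasp now [0.5023 0.0088 0.3005] phi 6.56 tilt [-0.0004 -0.0002] F [-0.1 -0.2 -1.8] w 0.0492 gf 52.7 t 12.88
```

Request:
move_arm(plan=[{"x": -25, "y": -3, "z": 0, "ax": 0, "ay": 0, "az": 0, "hand": 1}, {"x": -45, "y": -6, "z": 0, "ax": 0, "ay": 0, "az": 0, "hand": 1}, {"x": -45, "y": -6, "z": 0, "ax": 0, "ay": 0, "az": 0, "hand": 1}, {"x": -45, "y": -6, "z": 0, "ax": 0, "ay": 0, "az": 0, "hand": 1}, {"x": -45, "y": -6, "z": 0, "ax": 0, "ay": 0, "az": 0, "hand": 1}, {"x": -40, "y": -6, "z": 0, "ax": 0, "ay": 0, "az": 0, "hand": 1}, {"x": -22, "y": -3, "z": 0, "ax": 0, "ay": 0, "az": 0, "hand": 1}, {"x": 0, "y": 0, "z": 30, "ax": 0, "ay": 0, "az": 0, "hand": 1}, {"x": 0, "y": 0, "z": 40, "ax": 0, "ay": 0, "az": 0, "hand": 1}, {"x": 0, "y": 0, "z": 40, "ax": 0, "ay": 0, "az": 0, "hand": 1}, {"x": 0, "y": 0, "z": 40, "ax": 0, "ay": 0, "az": 0, "hand": 1}, {"x": 0, "y": 0, "z": 30, "ax": 0, "ay": 0, "az": 0, "hand": 1}, {"x": 0, "y": 0, "z": 0, "ax": 0, "ay": 0, "az": 0, "hand": 1}, {"x": 0, "y": 0, "z": 0, "ax": 0, "ay": 0, "az": 0, "hand": 1}])

```text
t: 14.62
tcp_pos: [0.498, -0.2606, 0.276]
tcp_rot: [[-0.114, 0.993, 0.001], [0.993, 0.114, -0.001], [-0.001, 0.001, -1.0]]
contact_force: [-0.1, -0.3, -1.5]
width: 0.0491
grip_force: 52.6
```

```bash
python3 - <<'E'
from h import *
to(.497,-.261,.0715,6.5)
t=env.get_image("top");s=env.get_image("scene")
cv2.imwrite("pics/d_top.png",t[:,:,::-1]);cv2.imwrite("pics/d_scene.png",s[:,:,::-1])
A=cv2.resize(t[170:260,320:430],None,fx=3.5,fy=3.5,interpolation=2);D=cv2.resize(s[170:260,120:245],None,fx=3.2,fy=3.2,interpolation=2)
o=np.zeros((315,385+D.shape[1],3),np.uint8);o[:A.shape[0],:385]=A;o[:D.shape[0],385:]=D;print(o.shape)
cv2.imwrite("pics/d.png",o[:,:,::-1])
E
```

```text
az 0.06 shift [-0.1 -1.2 49.8] grasp now [ 0.4982 -0.2607  0.1213] phi 6.56 tilt [ 0.0011 -0.0008] F [-0.1 -0.3 -1.5] w 0.0491 gf 52.6 t 14.62
(315, 785, 3)
```

View pics/d.png

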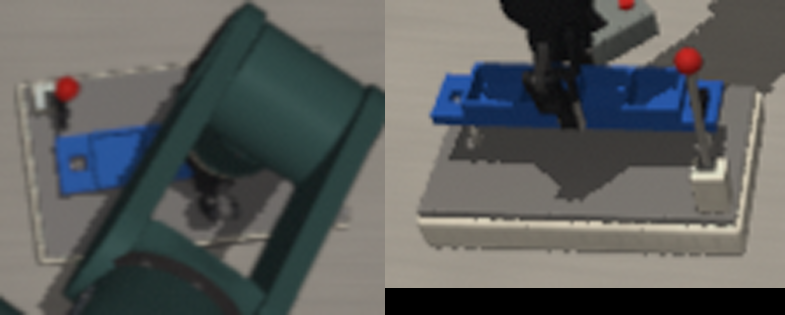

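The tray hangs level over the mixer. Its +y hole is at top px (342,216) and its -y hole at scene px (142,200), so I'll compare these with the pegs.

```bash
python3 - <<'E'
from h import *
t=cv2.imread("pics/d_top.png")[:,:,::-1];s=cv2.imread("pics/d_scene.png")[:,:,::-1]
def holes(im,roi):
    m=mask(im,(105,110,30),(130,255,255),roi);c,h=cv2.findContours(m,cv2.RETR_CCOMP,cv2.CHAIN_APPROX_NONE)
    return [q[:,0].mean(0) for k,q in enumerate(c) if h[0][k][3]>=0 and cv2.contourArea(q)>2]
H1=[(q,onz("top",q,.112)) for q in holes(t,(325,195,362,240))];H2=[(q,onz("scene",q,.112)) for q in holes(s,(130,185,160,215))]
print(H1,H2)
if H1 and H2:
    a,b=H1[0][1],H2[0][1];print(np.linalg.norm(a-b),(a+b)/2,np.degrees(np.arctan2(-(a-b)[0],(a-b)[1])))
# pegs refined in the first top picture: local contrast centroid
t0=cv2.cvtColor(cv2.imread("pics/top0.png"),6).astype(float)
for u,v in((340.5,217.6),(406.3,209.7)):
    u,v=int(round(u)),int(round(v));w=t0[v-4:v+5,u-4:u+5];print(w.astype(int))
    d=np.abs(w-np.median(w));d[d<8]=0;yy,xx=np.mgrid[-4:5,-4:5];q=(u+(d*xx).sum()/d.sum(),v+(d*yy).sum()/d.sum());print(q,onz("top",q,.06))
E
```

```text
[(array([341.8   , 216.3333]), array([ 0.4852, -0.1557,  0.112 ]))] [(array([142. , 200.5]), array([ 0.5168, -0.3664,  0.112 ]))]
0.21305329531552364 [ 0.501 -0.261  0.112] 8.532890522979388
[[100  99  99  98  99  99  98  99  99]
 [ 99 100  99  96  93  95  98  98  99]
 [ 99  99  96  82  77  82  92  99  99]
 [ 99  98  91  80  91  87  89  99  99]
 [ 99  99  88  77  74  75  88  99  99]
 [ 99  99  97  91  85  90  97  99  99]
 [ 99  98  99  99  98  99  99  99  99]
 [ 99  99  99  98  98  99  99  99  99]
 [ 99  99  99 100  99  99  99 100  99]]
(np.float64(340.0), np.float64(217.41772151898735)) [ 0.4859 -0.1551  0.06  ]
[[95 94 95 95 95 94 96 95 95]
 [96 95 95 93 91 92 94 95 95]
 [96 95 90 82 80 83 90 95 95]
 [96 93 78 66 81 87 89 95 95]
 [96 93 78 64 69 76 87 94 95]
 [96 96 89 76 75 86 93 95 95]
 [96 95 95 93 92 94 95 95 95]
 [96 95 95 95 95 95 95 95 94]
 [96 95 96 95 95 95 95 95 95]]
(np.float64(405.6264591439689), np.float64(209.61089494163423)) [ 0.5094 -0.3648  0.06  ]
```

Request:
move_arm(plan=[{"x": 0, "y": -0.5, "z": 15, "ax": 0, "ay": 0, "az": 0, "hand": 1}, {"x": 0, "y": 0, "z": 10, "ax": 0, "ay": 0, "az": 0, "hand": 1}, {"x": 0, "y": 0, "z": 6, "ax": 0, "ay": 0, "az": 0, "hand": 1}, {"x": 0, "y": 0, "z": 5, "ax": 0, "ay": 0, "az": 0, "hand": 1}, {"x": 0, "y": 0, "z": 4, "ax": 0, "ay": 0, "az": 0, "hand": 1}, {"x": 0, "y": 0, "z": 0, "ax": 0, "ay": 0, "az": 0, "hand": 1}])

```text
t: 15.48
tcp_pos: [0.4974, -0.2609, 0.2348]
tcp_rot: [[-0.113, 0.994, 0.001], [0.994, 0.113, -0.001], [-0.001, 0.001, -1.0]]
contact_force: [2.5, 0.2, -3.5]
width: 0.049
grip_force: 52.6
```

```bash
python3 - <<'E'
from h import *
to(.4977,-.2603,.0707,6.5)
E
```

```text
az 0.01 shift [0.6 0.3 9.4] grasp now [ 0.4975 -0.2609  0.0801] phi 6.51 tilt [ 0.0009 -0.0006] F [ 2.5  0.2 -3.5] w 0.049 gf 52.6 t 15.47
```

Request:
move_arm(plan=[{"x": 0.4, "y": 0.3, "z": 4, "ax": 0, "ay": 0, "az": 0, "hand": 1}, {"x": 0, "y": 0, "z": 3, "ax": 0, "ay": 0, "az": 0, "hand": 1}, {"x": 0, "y": 0, "z": 2, "ax": 0, "ay": 0, "az": 0, "hand": 1}, {"x": 0, "y": 0, "z": 0, "ax": 0, "ay": 0, "az": 0, "hand": 1}])

```text
t: 15.98
tcp_pos: [0.4974, -0.2603, 0.2258]
tcp_rot: [[-0.113, 0.994, 0.0], [0.994, 0.113, -0.0], [-0.0, 0.0, -1.0]]
contact_force: [3.0, -0.3, -2.7]
width: 0.0489
grip_force: 52.8
```

```bash
python3 - <<'E'
from h import *
to(.4977,-.2603,.0707,6.5)
E
```

```text
az 0.0 shift [0.  0.2 0.4] grasp now [ 0.4975 -0.2603  0.0711] phi 6.5 tilt [ 0.0005 -0.0003] F [ 3.  -0.3 -2.7] w 0.0489 gf 52.8 t 15.97
```

Request:
move_arm(plan=[{"x": 0, "y": 0, "z": 0, "ax": 0, "ay": 0, "az": 0, "hand": 0}, {"x": 0, "y": 0, "z": 0, "ax": 0, "ay": 0, "az": 0, "hand": -0.6}, {"x": 0, "y": 0, "z": 0, "ax": 0, "ay": 0, "az": 0, "hand": -0.6}, {"x": 0, "y": 0, "z": -20, "ax": 0, "ay": 0, "az": 0, "hand": -0.6}, {"x": 0, "y": 0, "z": -50, "ax": 0, "ay": 0, "az": 0, "hand": -0.6}, {"x": 0, "y": 0, "z": -60, "ax": 0, "ay": 0, "az": 0, "hand": -0.6}, {"x": 0, "y": 0, "z": -60, "ax": 0, "ay": 0, "az": 0, "hand": -0.6}, {"x": 0, "y": 0, "z": -40, "ax": 0, "ay": 0, "az": 0, "hand": -0.6}, {"x": 50, "y": 0, "z": 0, "ax": 0, "ay": 0, "az": 0, "hand": -0.6}, {"x": 60, "y": -5, "z": 0, "ax": 0, "ay": 0, "az": 0, "hand": -0.6}, {"x": 60, "y": -10, "z": 0, "ax": 0, "ay": 0, "az": 0, "hand": -0.6}, {"x": 60, "y": -10, "z": 0, "ax": 0, "ay": 0, "az": 0, "hand": -0.6}, {"x": 50, "y": -10, "z": 0, "ax": 0, "ay": 0, "az": 0, "hand": -0.6}, {"x": 0, "y": 0, "z": 0, "ax": 0, "ay": 0, "az": 0, "hand": -0.6}])

```text
t: 17.73
tcp_pos: [0.4286, 0.0167, 0.4557]
tcp_rot: [[-0.118, 0.993, -0.002], [0.993, 0.118, 0.001], [0.001, -0.002, -1.0]]
contact_force: [-0.2, -1.0, 0.5]
width: 0.0683
grip_force: 0.0
```

```bash
python3 - <<'E'
from h import *
to(.4977,-.2603,.0707,6.5)
t=env.get_image("top");s=env.get_image("scene")
cv2.imwrite("pics/e_top.png",t[:,:,::-1]);cv2.imwrite("pics/e_scene.png",s[:,:,::-1])
cv2.imwrite("pics/e.png",cv2.resize(t[150:270,165:430],None,fx=3,fy=3,interpolation=2)[:,:,::-1])
cv2.imwrite("pics/e2.png",cv2.resize(s[140:280,120:420],None,fx=2.6,fy=2.6,interpolation=2)[:,:,::-1])
E
```

```text
az 0.25 shift [-283.1   37.5  230.3] grasp now [0.4284 0.0168 0.301 ] phi 6.75 tilt [-0.0018  0.0008] F [-0.2 -1.   0.5] w 0.0683 gf 0.0 t 17.73
```

View pics/e.png

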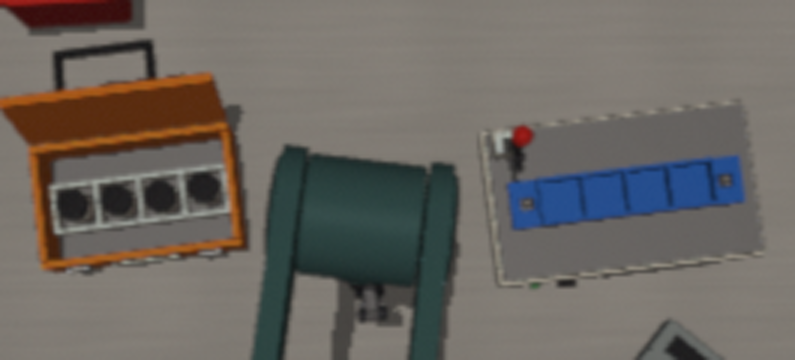

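View pics/e2.png

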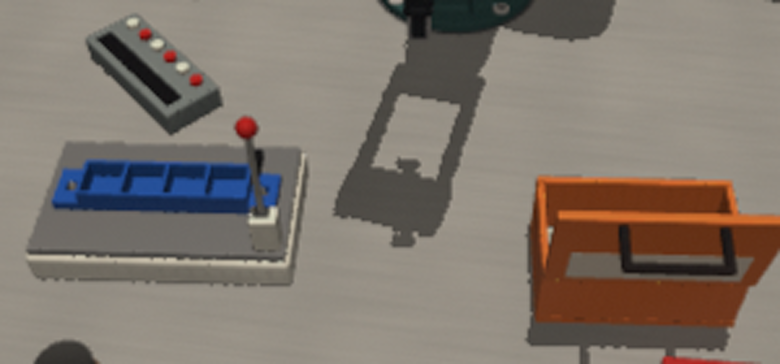

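The tray is seated, with both pegs visible in the end holes. Four black caps lie at about top px (190,218), (205,217), (219,215) and (233,213).

```bash
python3 - <<'E'
from h import *
t=cv2.imread("pics/e_top.png")[:,:,::-1];s=cv2.imread("pics/e_scene.png")[:,:,::-1]
m=mask(t,(0,0,0),(179,255,48),(180,200,245,235))
a=np.radians(6.6);ux=np.array([np.cos(a),np.sin(a)]);uy=np.array([-np.sin(a),np.cos(a)])
for c in cv2.findContours(m,cv2.RETR_EXTERNAL,cv2.CHAIN_APPROX_NONE)[0]:
    if cv2.contourArea(c)>30:
        (u,v),r=cv2.minEnclosingCircle(c);M=cv2.moments(c);w=onz("top",(M['m10']/M['m00'],M['m01']/M['m00']),.082)[:2];w2=onz("top",(u,v),.082)[:2]
        d=w-[.4945,.2555];print(w,w2,"r",r,cv2.contourArea(c),"carrier xy",d@ux*1e3,d@uy*1e3)
m=mask(t,(105,110,30),(130,255,255),(325,190,425,240))
b=blob(m);w=np.array([onz("top",q,.07)[:2] for q in b[:,0].astype(float)],np.float32);print("tray",cv2.minAreaRect(w))
C=np.array([.4977,-.2603]);a=np.radians(6.5);uy=np.array([-np.sin(a),np.cos(a)])
for k in(-69,-23,23,69):print(k,C+uy*k/1e3)
E
```

```text
[0.4865 0.3217] [0.4871 0.3224] r 5.05086612701416 61.5 carrier xy -0.3307152533755407 66.65667048319219
[0.4918 0.2758] [0.491  0.2765] r 5.32696533203125 62.0 carrier xy -0.3155832504883843 20.501887081666617
[0.495  0.2301] [0.4947 0.2302] r 5.042657852172852 61.5 carrier xy -2.456556678470881 -25.262147983156876
[0.5034 0.1853] [0.5036 0.1852] r 4.782958984375 60.5 carrier xy 0.7899808528604412 -70.73641655391313
tray ((0.4970777630805969, -0.2595236897468567), (0.050624482333660126, 0.24635010957717896), 6.499460697174072)
-69 [ 0.5055 -0.3289]
-23 [ 0.5003 -0.2832]
23 [ 0.4951 -0.2374]
69 [ 0.4899 -0.1917]
```

```bash
python3 - <<'E'
from h import *
to(.5035,.1852,.07,6.5)
E
```

```text
az 0.09 shift [161.7  92.  231.3] grasp now [0.4304 0.0141 0.3013] phi 6.59 tilt [ 0.0001 -0.0008] F [ 1.3 -0.4  1.4] w 0.0684 gf 0.0 t 17.82
```

Request:
move_arm(plan=[{"x": 30, "y": 16, "z": 0, "ax": 0, "ay": 0, "az": 0, "hand": -0.2}, {"x": 45, "y": 26, "z": 10, "ax": 0, "ay": 0, "az": 0, "hand": -0.2}, {"x": 45, "y": 26, "z": 20, "ax": 0, "ay": 0, "az": 0, "hand": -0.2}, {"x": 28, "y": 16, "z": 30, "ax": 0, "ay": 0, "az": 0, "hand": -0.2}, {"x": 14, "y": 8, "z": 40, "ax": 0, "ay": 0, "az": 0, "hand": -0.2}, {"x": 0, "y": 0, "z": 40, "ax": 0, "ay": 0, "az": 0, "hand": -0.2}, {"x": 0, "y": 0, "z": 25, "ax": 0, "ay": 0, "az": 0, "hand": -0.2}, {"x": 0, "y": 0, "z": 10, "ax": 0, "ay": 0, "az": 0, "hand": -0.2}, {"x": 0, "y": 0, "z": 0, "ax": 0, "ay": 0, "az": 0, "hand": -0.2}, {"x": 0, "y": 0, "z": 0, "ax": 0, "ay": 0, "az": 0, "hand": -0.2}])

```text
t: 19.08
tcp_pos: [0.5046, 0.1851, 0.2819]
tcp_rot: [[-0.113, 0.994, 0.002], [0.994, 0.113, 0.0], [0.0, 0.002, -1.0]]
contact_force: [-0.1, -1.0, -0.0]
width: 0.0509
grip_force: 0.0
```

```bash
python3 - <<'E'
from h import *
to(.5035,.1852,.07,6.5)
E
```

```text
az -0.04 shift [ 0.2 -1.4 57.2] grasp now [0.5049 0.1852 0.1272] phi 6.46 tilt [0.002  0.0003] F [-0.1 -1.  -0. ] w 0.0509 gf 0.0 t 19.07
```

Request:
move_arm(plan=[{"x": 0, "y": -1, "z": 20, "ax": 0, "ay": 0, "az": 0, "hand": -0.2}, {"x": 0, "y": 0, "z": 20, "ax": 0, "ay": 0, "az": 0, "hand": -0.2}, {"x": 0, "y": 0, "z": 12, "ax": 0, "ay": 0, "az": 0, "hand": -0.2}, {"x": 0, "y": 0, "z": 5, "ax": 0, "ay": 0, "az": 0, "hand": -0.2}, {"x": 0, "y": 0, "z": 0, "ax": 0, "ay": 0, "az": 0, "hand": -0.2}, {"x": 0, "y": 0, "z": 0, "ax": 0, "ay": 0, "az": 0, "hand": 1}, {"x": 0, "y": 0, "z": 0, "ax": 0, "ay": 0, "az": 0, "hand": 1}, {"x": 0, "y": 0, "z": 0, "ax": 0, "ay": 0, "az": 0, "hand": 1}, {"x": 0, "y": 0, "z": 0, "ax": 0, "ay": 0, "az": 0, "hand": 1}], grip_force=30)

```text
t: 20.2
tcp_pos: [0.5032, 0.1854, 0.2245]
tcp_rot: [[-0.113, 0.994, 0.001], [0.994, 0.113, 0.0], [0.0, 0.001, -1.0]]
contact_force: [0.1, -0.3, 7.0]
width: 0.0335
grip_force: 30.1
```

```bash
python3 - <<'E'
from h import *
to(.5035,.1852,.07,6.5)
E
```

```text
az 0.0 shift [-0.2  0.1 -0.2] grasp now [0.5034 0.1854 0.0698] phi 6.5 tilt [0.0013 0.0002] F [ 0.1 -0.3  7. ] w 0.0335 gf 30.1 t 20.2
```

Request:
move_arm(plan=[{"x": 0, "y": 0, "z": -15, "ax": 0, "ay": 0, "az": 0, "hand": 1}, {"x": 0, "y": 0, "z": -35, "ax": 0, "ay": 0, "az": 0, "hand": 1}, {"x": 0, "y": 0, "z": -50, "ax": 0, "ay": 0, "az": 0, "hand": 1}, {"x": 0, "y": 0, "z": -50, "ax": 0, "ay": 0, "az": 0, "hand": 1}, {"x": 0, "y": 0, "z": -50, "ax": 0, "ay": 0, "az": 0, "hand": 1}, {"x": -21, "y": -2, "z": -30, "ax": 0, "ay": 0, "az": 0, "hand": 1}, {"x": -50, "y": -6, "z": 0, "ax": 0, "ay": 0, "az": 0, "hand": 1}, {"x": -50, "y": -6, "z": 0, "ax": 0, "ay": 0, "az": 0, "hand": 1}, {"x": -50, "y": -6, "z": 0, "ax": 0, "ay": 0, "az": 0, "hand": 1}, {"x": -50, "y": -6, "z": 0, "ax": 0, "ay": 0, "az": 0, "hand": 1}, {"x": -50, "y": -6, "z": 0, "ax": 0, "ay": 0, "az": 0, "hand": 1}, {"x": -50, "y": -6, "z": 0, "ax": 0, "ay": 0, "az": 0, "hand": 1}, {"x": -50, "y": -6, "z": 0, "ax": 0, "ay": 0, "az": 0, "hand": 1}, {"x": -50, "y": -6, "z": 0, "ax": 0, "ay": 0, "az": 0, "hand": 1}, {"x": -50, "y": -6, "z": 20, "ax": 0, "ay": 0, "az": 0, "hand": 1}, {"x": -30, "y": 0, "z": 35, "ax": 0, "ay": 0, "az": 0, "hand": 1}, {"x": -10, "y": 0, "z": 40, "ax": 0, "ay": 0, "az": 0, "hand": 1}, {"x": 0, "y": 0, "z": 35, "ax": 0, "ay": 0, "az": 0, "hand": 1}, {"x": 0, "y": 0, "z": 10, "ax": 0, "ay": 0, "az": 0, "hand": 1}, {"x": 0, "y": 0, "z": 0, "ax": 0, "ay": 0, "az": 0, "hand": 1}])

```text
t: 22.7
tcp_pos: [0.5049, -0.3285, 0.3142]
tcp_rot: [[-0.113, 0.994, -0.001], [0.994, 0.113, 0.0], [0.001, -0.001, -1.0]]
contact_force: [-0.3, 0.6, -0.1]
width: 0.033
grip_force: 30.0
```

```bash
python3 - <<'E'
from h import *
to(.5055,-.3289,.114,6.5)
s=env.get_image("top");m=mask(s,(105,110,30),(130,255,255),(325,190,425,240));b=blob(m)[:,0];print(b[b[:,0].argmin()],b[b[:,1].argmax()])
s=cv2.imread("pics/e_top.png")[:,:,::-1];m=mask(s,(105,110,30),(130,255,255),(325,190,425,240));b=blob(m)[:,0];print(b[b[:,0].argmin()],b[b[:,1].argmax()])
E
```

```text
az 0.02 shift [-0.6  0.6 45.5] grasp now [ 0.5048 -0.3284  0.1595] phi 6.52 tilt [-0.0007  0.0005] F [-0.3  0.6 -0.1] w 0.033 gf 30.0 t 22.7
[334 211] [336 225]
[334 211] [336 225]
```

Request:
move_arm(plan=[{"x": -0.5, "y": 0.5, "z": 18, "ax": 0, "ay": 0, "az": 0, "hand": 1}, {"x": 0, "y": 0, "z": 15, "ax": 0, "ay": 0, "az": 0, "hand": 1}, {"x": 0, "y": 0, "z": 8, "ax": 0, "ay": 0, "az": 0, "hand": 1}, {"x": 0, "y": 0, "z": 5, "ax": 0, "ay": 0, "az": 0, "hand": 1}, {"x": 0, "y": 0, "z": 0, "ax": 0, "ay": 0, "az": 0, "hand": 1}])

```text
t: 23.38
tcp_pos: [0.5057, -0.3293, 0.2678]
tcp_rot: [[-0.113, 0.994, 0.0], [0.994, 0.113, -0.0], [-0.0, 0.0, -1.0]]
contact_force: [0.0, -0.0, -1.6]
width: 0.0327
grip_force: 29.8
```

```bash
python3 - <<'E'
from h import *
to(.5055,-.3289,.113,6.5)
E
```

```text
az 0.0 shift [ 0.5 -0.1  0.1] grasp now [ 0.5057 -0.3293  0.1131] phi 6.5 tilt [ 0.0001 -0.0002] F [ 0.  -0.  -1.6] w 0.0327 gf 29.8 t 23.38
```

Request:
move_arm(plan=[{"x": 0, "y": 0, "z": 0, "ax": 0, "ay": 0, "az": 0, "hand": -0.2}, {"x": 0, "y": 0, "z": 0, "ax": 0, "ay": 0, "az": 0, "hand": -0.2}, {"x": 0, "y": 0, "z": -25, "ax": 0, "ay": 0, "az": 0, "hand": -0.2}, {"x": 0, "y": 0, "z": -50, "ax": 0, "ay": 0, "az": 0, "hand": -0.2}, {"x": 0, "y": 0, "z": -50, "ax": 0, "ay": 0, "az": 0, "hand": -0.2}, {"x": 25, "y": 0, "z": -40, "ax": 0, "ay": 0, "az": 0, "hand": -0.2}, {"x": 50, "y": 6, "z": -20, "ax": 0, "ay": 0, "az": 0, "hand": -0.2}, {"x": 55, "y": 6, "z": 0, "ax": 0, "ay": 0, "az": 0, "hand": -0.2}, {"x": 55, "y": 6, "z": 0, "ax": 0, "ay": 0, "az": 0, "hand": -0.2}, {"x": 55, "y": 6, "z": 0, "ax": 0, "ay": 0, "az": 0, "hand": -0.2}, {"x": 55, "y": 6, "z": 0, "ax": 0, "ay": 0, "az": 0, "hand": -0.2}, {"x": 55, "y": 6, "z": 0, "ax": 0, "ay": 0, "az": 0, "hand": -0.2}, {"x": 55, "y": 6, "z": 0, "ax": 0, "ay": 0, "az": 0, "hand": -0.2}, {"x": 55, "y": 6, "z": 0, "ax": 0, "ay": 0, "az": 0, "hand": -0.2}, {"x": 50, "y": 5, "z": 25, "ax": 0, "ay": 0, "az": 0, "hand": -0.2}, {"x": 32, "y": 0, "z": 45, "ax": 0, "ay": 0, "az": 0, "hand": -0.2}, {"x": 15, "y": 0, "z": 50, "ax": 0, "ay": 0, "az": 0, "hand": -0.2}, {"x": 0, "y": 0, "z": 40, "ax": 0, "ay": 0, "az": 0, "hand": -0.2}, {"x": 0, "y": 0, "z": 15, "ax": 0, "ay": 0, "az": 0, "hand": -0.2}, {"x": 0, "y": 0, "z": 0, "ax": 0, "ay": 0, "az": 0, "hand": -0.2}])

```text
t: 25.88
tcp_pos: [0.4951, 0.23, 0.2776]
tcp_rot: [[-0.113, 0.994, -0.001], [0.994, 0.113, -0.001], [-0.0, -0.001, -1.0]]
contact_force: [0.2, -0.4, 0.7]
width: 0.0509
grip_force: 0.0
```

```bash
python3 - <<'E'
from h import *
t=env.get_image("top");s=env.get_image("scene")
to(.495,.2301,.07,6.5)
o=np.hstack([cv2.resize(t[170:260,310:430],None,fx=3.2,fy=3.2,interpolation=2),cv2.resize(s[170:260,120:245],None,fx=3.2,fy=3.2,interpolation=2)]);cv2.imwrite("pics/f.png",o[:,:,::-1])
E
```

```text
az -0.02 shift [-0.1 -1.4 54.6] grasp now [0.4964 0.2303 0.1246] phi 6.48 tilt [0.0023 0.0006] F [-1.  -0.5  0.6] w 0.0514 gf 0.0 t 25.98
```

View pics/f.png

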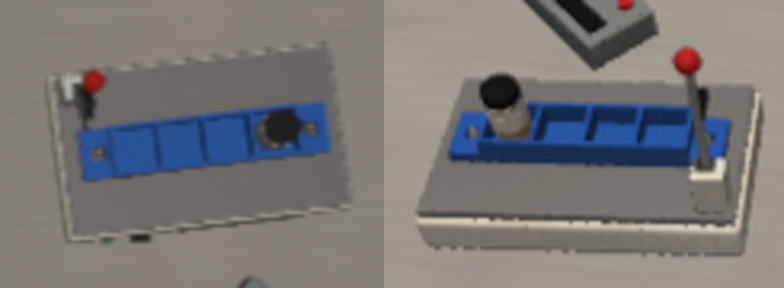

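The first jar stands in the far pocket, with its cap at about top px (398,210), and the tray is unmoved. Next is the second jar.

Request:
move_arm(plan=[{"x": 0, "y": -1, "z": 20, "ax": 0, "ay": 0, "az": 0, "hand": -0.2}, {"x": 0, "y": 0, "z": 18, "ax": 0, "ay": 0, "az": 0, "hand": -0.2}, {"x": 0, "y": 0, "z": 11, "ax": 0, "ay": 0, "az": 0, "hand": -0.2}, {"x": 0, "y": 0, "z": 5, "ax": 0, "ay": 0, "az": 0, "hand": -0.2}, {"x": 0, "y": 0, "z": 0, "ax": 0, "ay": 0, "az": 0, "hand": -0.2}, {"x": 0, "y": 0, "z": 0, "ax": 0, "ay": 0, "az": 0, "hand": 1}, {"x": 0, "y": 0, "z": 0, "ax": 0, "ay": 0, "az": 0, "hand": 1}, {"x": 0, "y": 0, "z": 0, "ax": 0, "ay": 0, "az": 0, "hand": 1}, {"x": 0, "y": 0, "z": 0, "ax": 0, "ay": 0, "az": 0, "hand": 1}], grip_force=30)

```text
t: 27.1
tcp_pos: [0.4945, 0.2302, 0.2245]
tcp_rot: [[-0.113, 0.994, 0.001], [0.994, 0.113, 0.0], [0.0, 0.001, -1.0]]
contact_force: [-1.0, -1.0, 6.2]
width: 0.0333
grip_force: 29.9
```

```bash
python3 - <<'E'
from h import *
to(.5003,-.2832,.30,6.5)
E
```

```text
az 0.01 shift [-510.8  -52.5 -230.2] grasp now [0.4947 0.2303 0.0698] phi 6.51 tilt [0.0012 0.0003] F [-1.  -1.   6.2] w 0.0333 gf 29.9 t 27.1
```

Request:
move_arm(plan=[{"x": 0, "y": 0, "z": -15, "ax": 0, "ay": 0, "az": 0, "hand": 1}, {"x": 0, "y": 0, "z": -35, "ax": 0, "ay": 0, "az": 0, "hand": 1}, {"x": 0, "y": 0, "z": -50, "ax": 0, "ay": 0, "az": 0, "hand": 1}, {"x": 0, "y": 0, "z": -50, "ax": 0, "ay": 0, "az": 0, "hand": 1}, {"x": 0, "y": 0, "z": -50, "ax": 0, "ay": 0, "az": 0, "hand": 1}, {"x": -21, "y": -2.5, "z": -30, "ax": 0, "ay": 0, "az": 0, "hand": 1}, {"x": -50, "y": -6, "z": 0, "ax": 0, "ay": 0, "az": 0, "hand": 1}, {"x": -50, "y": -6, "z": 0, "ax": 0, "ay": 0, "az": 0, "hand": 1}, {"x": -50, "y": -6, "z": 0, "ax": 0, "ay": 0, "az": 0, "hand": 1}, {"x": -50, "y": -6, "z": 0, "ax": 0, "ay": 0, "az": 0, "hand": 1}, {"x": -50, "y": -6, "z": 0, "ax": 0, "ay": 0, "az": 0, "hand": 1}, {"x": -50, "y": -5, "z": 0, "ax": 0, "ay": 0, "az": 0, "hand": 1}, {"x": -50, "y": -5, "z": 0, "ax": 0, "ay": 0, "az": 0, "hand": 1}, {"x": -50, "y": -5, "z": 0, "ax": 0, "ay": 0, "az": 0, "hand": 1}, {"x": -50, "y": -5, "z": 0, "ax": 0, "ay": 0, "az": 0, "hand": 1}, {"x": -30, "y": 0, "z": 40, "ax": 0, "ay": 0, "az": 0, "hand": 1}, {"x": -10, "y": 0, "z": 45, "ax": 0, "ay": 0, "az": 0, "hand": 1}, {"x": 0, "y": 0, "z": 40, "ax": 0, "ay": 0, "az": 0, "hand": 1}, {"x": 0, "y": 0, "z": 15, "ax": 0, "ay": 0, "az": 0, "hand": 1}, {"x": 0, "y": 0, "z": 0, "ax": 0, "ay": 0, "az": 0, "hand": 1}])

```text
t: 29.6
tcp_pos: [0.4997, -0.2832, 0.3138]
tcp_rot: [[-0.113, 0.994, -0.001], [0.994, 0.113, 0.001], [0.001, -0.001, -1.0]]
contact_force: [-0.1, -0.6, 0.5]
width: 0.0329
grip_force: 30.9
```

```bash
cat > chk.py <<'E'
from h import *
def tray():
    for im in(cv2.imread("pics/e_top.png")[:,:,::-1],env.get_image("top")):
        m=mask(im,(105,110,30),(130,255,255),(325,190,425,240));b=blob(m)[:,0];print(b[b[:,0].argmin()],b[b[:,1].argmax()],b[b[:,0].argmax()],len(b))
E
python3 - <<'E'
from chk import *
to(.5003,-.2832,.113,6.5)
tray()
E
```

```text
az 0.01 shift [-0.2  0.8 46.1] grasp now [ 0.4995 -0.2831  0.1591] phi 6.51 tilt [-0.0013  0.0009] F [-0.1 -0.6  0.5] w 0.0329 gf 30.9 t 29.6
[334 211] [336 225] [412 216] 180
[334 211] [336 225] [374 207] 98
```

Request:
move_arm(plan=[{"x": 0, "y": 0.5, "z": 18, "ax": 0, "ay": 0, "az": 0, "hand": 1}, {"x": 0, "y": 0, "z": 15, "ax": 0, "ay": 0, "az": 0, "hand": 1}, {"x": 0, "y": 0, "z": 8, "ax": 0, "ay": 0, "az": 0, "hand": 1}, {"x": 0, "y": 0, "z": 5, "ax": 0, "ay": 0, "az": 0, "hand": 1}, {"x": 0, "y": 0, "z": 0, "ax": 0, "ay": 0, "az": 0, "hand": 1}])

```text
t: 30.28
tcp_pos: [0.5005, -0.2836, 0.268]
tcp_rot: [[-0.113, 0.994, 0.0], [0.994, 0.113, -0.0], [-0.0, 0.0, -1.0]]
contact_force: [0.5, -0.2, -1.0]
width: 0.0336
grip_force: 30.8
```

Request:
move_arm(plan=[{"x": 0, "y": 0, "z": 0, "ax": 0, "ay": 0, "az": 0, "hand": -0.2}, {"x": 0, "y": 0, "z": 0, "ax": 0, "ay": 0, "az": 0, "hand": -0.2}, {"x": 0, "y": 0, "z": -25, "ax": 0, "ay": 0, "az": 0, "hand": -0.2}, {"x": 0, "y": 0, "z": -50, "ax": 0, "ay": 0, "az": 0, "hand": -0.2}, {"x": 0, "y": 0, "z": -50, "ax": 0, "ay": 0, "az": 0, "hand": -0.2}, {"x": 25, "y": 1, "z": -40, "ax": 0, "ay": 0, "az": 0, "hand": -0.2}, {"x": 50, "y": 6, "z": -20, "ax": 0, "ay": 0, "az": 0, "hand": -0.2}, {"x": 55, "y": 6, "z": 0, "ax": 0, "ay": 0, "az": 0, "hand": -0.2}, {"x": 55, "y": 6, "z": 0, "ax": 0, "ay": 0, "az": 0, "hand": -0.2}, {"x": 55, "y": 6, "z": 0, "ax": 0, "ay": 0, "az": 0, "hand": -0.2}, {"x": 55, "y": 6, "z": 0, "ax": 0, "ay": 0, "az": 0, "hand": -0.2}, {"x": 55, "y": 6, "z": 0, "ax": 0, "ay": 0, "az": 0, "hand": -0.2}, {"x": 55, "y": 6, "z": 0, "ax": 0, "ay": 0, "az": 0, "hand": -0.2}, {"x": 55, "y": 6, "z": 0, "ax": 0, "ay": 0, "az": 0, "hand": -0.2}, {"x": 50, "y": 5, "z": 25, "ax": 0, "ay": 0, "az": 0, "hand": -0.2}, {"x": 32, "y": 0, "z": 45, "ax": 0, "ay": 0, "az": 0, "hand": -0.2}, {"x": 15, "y": 0, "z": 50, "ax": 0, "ay": 0, "az": 0, "hand": -0.2}, {"x": 0, "y": 0, "z": 40, "ax": 0, "ay": 0, "az": 0, "hand": -0.2}, {"x": 0, "y": 0, "z": 15, "ax": 0, "ay": 0, "az": 0, "hand": -0.2}, {"x": 0, "y": 0, "z": 0, "ax": 0, "ay": 0, "az": 0, "hand": -0.2}])

```text
t: 32.78
tcp_pos: [0.4909, 0.2758, 0.2776]
tcp_rot: [[-0.113, 0.994, -0.001], [0.994, 0.113, -0.001], [-0.0, -0.001, -1.0]]
contact_force: [-1.2, 0.1, -0.2]
width: 0.0512
grip_force: 0.0
```

```bash
python3 - <<'E'
from chk import *
tray()
to(.4912,.2761,.07,6.5)
E
```

```text
[334 211] [336 225] [412 216] 180
[334 211] [336 225] [412 216] 180
az -0.02 shift [ 0.1 -0.4 54. ] grasp now [0.4916 0.276  0.124 ] phi 6.48 tilt [0.0009 0.0003] F [ 0.1  0.4 -0.4] w 0.0513 gf 0.0 t 32.83
```

Request:
move_arm(plan=[{"x": 0, "y": 0, "z": 20, "ax": 0, "ay": 0, "az": 0, "hand": -0.2}, {"x": 0, "y": 0, "z": 18, "ax": 0, "ay": 0, "az": 0, "hand": -0.2}, {"x": 0, "y": 0, "z": 11, "ax": 0, "ay": 0, "az": 0, "hand": -0.2}, {"x": 0, "y": 0, "z": 5, "ax": 0, "ay": 0, "az": 0, "hand": -0.2}, {"x": 0, "y": 0, "z": 0, "ax": 0, "ay": 0, "az": 0, "hand": -0.2}, {"x": 0, "y": 0, "z": 0, "ax": 0, "ay": 0, "az": 0, "hand": 1}, {"x": 0, "y": 0, "z": 0, "ax": 0, "ay": 0, "az": 0, "hand": 1}, {"x": 0, "y": 0, "z": 0, "ax": 0, "ay": 0, "az": 0, "hand": 1}, {"x": 0, "y": 0, "z": 0, "ax": 0, "ay": 0, "az": 0, "hand": 1}], grip_force=30)

```text
t: 33.95
tcp_pos: [0.4913, 0.2762, 0.2246]
tcp_rot: [[-0.113, 0.994, 0.001], [0.994, 0.113, 0.0], [0.0, 0.001, -1.0]]
contact_force: [-1.4, -0.1, 5.9]
width: 0.0331
grip_force: 29.9
```

```bash
python3 - <<'E'
from h import *
to(.4951,-.2374,.30,6.5)
E
```

```text
az 0.0 shift [-510.8  -54.5 -230.1] grasp now [0.4915 0.2762 0.0699] phi 6.5 tilt [0.0012 0.0004] F [-1.4 -0.1  5.9] w 0.0331 gf 29.9 t 33.95
```

Request:
move_arm(plan=[{"x": 0, "y": 0, "z": -15, "ax": 0, "ay": 0, "az": 0, "hand": 1}, {"x": 0, "y": 0, "z": -35, "ax": 0, "ay": 0, "az": 0, "hand": 1}, {"x": 0, "y": 0, "z": -50, "ax": 0, "ay": 0, "az": 0, "hand": 1}, {"x": 0, "y": 0, "z": -50, "ax": 0, "ay": 0, "az": 0, "hand": 1}, {"x": 0, "y": 0, "z": -50, "ax": 0, "ay": 0, "az": 0, "hand": 1}, {"x": -21, "y": -2, "z": -30, "ax": 0, "ay": 0, "az": 0, "hand": 1}, {"x": -50, "y": -6, "z": 0, "ax": 0, "ay": 0, "az": 0, "hand": 1}, {"x": -50, "y": -6, "z": 0, "ax": 0, "ay": 0, "az": 0, "hand": 1}, {"x": -50, "y": -6, "z": 0, "ax": 0, "ay": 0, "az": 0, "hand": 1}, {"x": -50, "y": -6, "z": 0, "ax": 0, "ay": 0, "az": 0, "hand": 1}, {"x": -50, "y": -6, "z": 0, "ax": 0, "ay": 0, "az": 0, "hand": 1}, {"x": -50, "y": -6, "z": 0, "ax": 0, "ay": 0, "az": 0, "hand": 1}, {"x": -50, "y": -6, "z": 0, "ax": 0, "ay": 0, "az": 0, "hand": 1}, {"x": -50, "y": -5, "z": 0, "ax": 0, "ay": 0, "az": 0, "hand": 1}, {"x": -50, "y": -5, "z": 0, "ax": 0, "ay": 0, "az": 0, "hand": 1}, {"x": -30, "y": 0, "z": 40, "ax": 0, "ay": 0, "az": 0, "hand": 1}, {"x": -10, "y": 0, "z": 45, "ax": 0, "ay": 0, "az": 0, "hand": 1}, {"x": 0, "y": 0, "z": 40, "ax": 0, "ay": 0, "az": 0, "hand": 1}, {"x": 0, "y": 0, "z": 15, "ax": 0, "ay": 0, "az": 0, "hand": 1}, {"x": 0, "y": 0, "z": 0, "ax": 0, "ay": 0, "az": 0, "hand": 1}])

```text
t: 36.45
tcp_pos: [0.495, -0.2375, 0.3138]
tcp_rot: [[-0.113, 0.994, -0.001], [0.994, 0.113, 0.001], [0.001, -0.001, -1.0]]
contact_force: [0.2, -0.3, -0.9]
width: 0.0336
grip_force: 30.0
```

```bash
python3 - <<'E'
from chk import *
to(.4951,-.2374,.113,6.5)
tray()
E
```

```text
az 0.01 shift [-0.   0.3 46.1] grasp now [ 0.4948 -0.2374  0.1591] phi 6.51 tilt [-0.0013  0.0007] F [ 0.2 -0.3 -0.9] w 0.0336 gf 30.0 t 36.45
[334 211] [336 225] [412 216] 180
[334 211] [336 225] [357 208] 65
```

Request:
move_arm(plan=[{"x": 0, "y": 0, "z": 18, "ax": 0, "ay": 0, "az": 0, "hand": 1}, {"x": 0, "y": 0, "z": 15, "ax": 0, "ay": 0, "az": 0, "hand": 1}, {"x": 0, "y": 0, "z": 8, "ax": 0, "ay": 0, "az": 0, "hand": 1}, {"x": 0, "y": 0, "z": 5, "ax": 0, "ay": 0, "az": 0, "hand": 1}, {"x": 0, "y": 0, "z": 0, "ax": 0, "ay": 0, "az": 0, "hand": 1}])

```text
t: 37.12
tcp_pos: [0.4953, -0.2379, 0.268]
tcp_rot: [[-0.113, 0.994, 0.0], [0.994, 0.113, -0.0], [-0.0, 0.0, -1.0]]
contact_force: [-0.6, 0.5, -1.2]
width: 0.0336
grip_force: 30.1
```

Request:
move_arm(plan=[{"x": 0, "y": 0, "z": 0, "ax": 0, "ay": 0, "az": 0, "hand": -0.2}, {"x": 0, "y": 0, "z": 0, "ax": 0, "ay": 0, "az": 0, "hand": -0.2}, {"x": 0, "y": 0, "z": -25, "ax": 0, "ay": 0, "az": 0, "hand": -0.2}, {"x": 0, "y": 0, "z": -50, "ax": 0, "ay": 0, "az": 0, "hand": -0.2}, {"x": 0, "y": 0, "z": -50, "ax": 0, "ay": 0, "az": 0, "hand": -0.2}, {"x": 20, "y": 2, "z": -40, "ax": 0, "ay": 0, "az": 0, "hand": -0.2}, {"x": 50, "y": 6, "z": -20, "ax": 0, "ay": 0, "az": 0, "hand": -0.2}, {"x": 55, "y": 6, "z": 0, "ax": 0, "ay": 0, "az": 0, "hand": -0.2}, {"x": 55, "y": 6, "z": 0, "ax": 0, "ay": 0, "az": 0, "hand": -0.2}, {"x": 55, "y": 6, "z": 0, "ax": 0, "ay": 0, "az": 0, "hand": -0.2}, {"x": 55, "y": 6, "z": 0, "ax": 0, "ay": 0, "az": 0, "hand": -0.2}, {"x": 55, "y": 6, "z": 0, "ax": 0, "ay": 0, "az": 0, "hand": -0.2}, {"x": 55, "y": 6, "z": 0, "ax": 0, "ay": 0, "az": 0, "hand": -0.2}, {"x": 55, "y": 6, "z": 0, "ax": 0, "ay": 0, "az": 0, "hand": -0.2}, {"x": 50, "y": 5, "z": 25, "ax": 0, "ay": 0, "az": 0, "hand": -0.2}, {"x": 32, "y": 0, "z": 45, "ax": 0, "ay": 0, "az": 0, "hand": -0.2}, {"x": 15, "y": 0, "z": 50, "ax": 0, "ay": 0, "az": 0, "hand": -0.2}, {"x": 0, "y": 0, "z": 40, "ax": 0, "ay": 0, "az": 0, "hand": -0.2}, {"x": 0, "y": 0, "z": 15, "ax": 0, "ay": 0, "az": 0, "hand": -0.2}, {"x": 0, "y": 0, "z": 0, "ax": 0, "ay": 0, "az": 0, "hand": -0.2}])

```text
t: 39.62
tcp_pos: [0.4872, 0.3167, 0.2776]
tcp_rot: [[-0.113, 0.994, -0.001], [0.994, 0.113, -0.001], [-0.001, -0.001, -1.0]]
contact_force: [1.0, 0.2, 0.8]
width: 0.051
grip_force: 0.0
```

```bash
python3 - <<'E'
from chk import *
tray()
to(.4874,.317,.072,6.5)
t=env.get_image("top");s=env.get_image("scene")
o=np.hstack([cv2.resize(t[170:260,310:430],None,fx=3.2,fy=3.2,interpolation=2),cv2.resize(s[170:260,120:245],None,fx=3.2,fy=3.2,interpolation=2)]);cv2.imwrite("pics/g.png",o[:,:,::-1])
# foot of raised lever (dark) in both views of the first pictures
s=cv2.imread("pics/scene0.png")[:,:,::-1];t=cv2.imread("pics/top0.png")[:,:,::-1]
m=mask(s,(0,0,0),(179,255,45),(214,192,228,212));m2=mask(t,(0,0,0),(179,255,45),(325,190,345,212))
a,b=cen(m),cen(m2);print(a,b,cv2.boundingRect(m),cv2.boundingRect(m2),tri(a,b))
E
```

```text
[334 211] [336 225] [412 216] 180
[334 211] [336 225] [412 216] 180
az -0.02 shift [ 0.1 -0.5 52. ] grasp now [0.4879 0.3169 0.124 ] phi 6.48 tilt [0.0008 0.0003] F [0.9 0.1 0.5] w 0.0512 gf 0.0 t 39.67
(219.10526315789474, 201.0) (336.7083333333333, 201.91666666666666) (218, 198, 3, 9) (335, 198, 4, 9) (array([ 0.5252, -0.1364,  0.1568]), np.float64(0.0003494503819670761))
```

View pics/g.png

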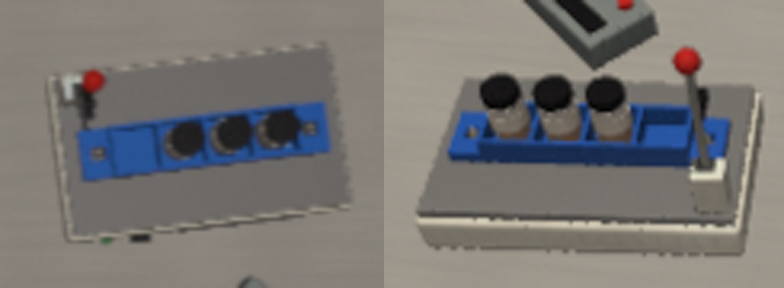

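Three jars stand upright in their pockets, and the last pocket, nearest the lever, is empty. I'll grip the last jar 5 mm off-centre so the hand stays clear of the lever.

Request:
move_arm(plan=[{"x": 0, "y": 0, "z": 20, "ax": 0, "ay": 0, "az": 0, "hand": -0.2}, {"x": 0, "y": 0, "z": 17, "ax": 0, "ay": 0, "az": 0, "hand": -0.2}, {"x": 0, "y": 0, "z": 10, "ax": 0, "ay": 0, "az": 0, "hand": -0.2}, {"x": 0, "y": 0, "z": 5, "ax": 0, "ay": 0, "az": 0, "hand": -0.2}, {"x": 0, "y": 0, "z": 0, "ax": 0, "ay": 0, "az": 0, "hand": -0.2}, {"x": 0, "y": 0, "z": 0, "ax": 0, "ay": 0, "az": 0, "hand": 1}, {"x": 0, "y": 0, "z": 0, "ax": 0, "ay": 0, "az": 0, "hand": 1}, {"x": 0, "y": 0, "z": 0, "ax": 0, "ay": 0, "az": 0, "hand": 1}, {"x": 0, "y": 0, "z": 0, "ax": 0, "ay": 0, "az": 0, "hand": 1}], grip_force=30)

```text
t: 40.9
tcp_pos: [0.4875, 0.317, 0.2263]
tcp_rot: [[-0.113, 0.994, 0.001], [0.994, 0.113, 0.0], [0.0, 0.001, -1.0]]
contact_force: [-0.8, 0.1, 5.4]
width: 0.0332
grip_force: 30.1
```

```bash
python3 - <<'E'
from h import *
to(.4905,-.1967,.30,6.5)
E
```

```text
az 0.0 shift [-510.8  -55.3 -228.4] grasp now [0.4876 0.317  0.0716] phi 6.5 tilt [0.0008 0.0003] F [-0.8  0.1  5.4] w 0.0332 gf 30.1 t 40.9
```

Request:
move_arm(plan=[{"x": 0, "y": 0, "z": -15, "ax": 0, "ay": 0, "az": 0, "hand": 1}, {"x": 0, "y": 0, "z": -35, "ax": 0, "ay": 0, "az": 0, "hand": 1}, {"x": 0, "y": 0, "z": -50, "ax": 0, "ay": 0, "az": 0, "hand": 1}, {"x": 0, "y": 0, "z": -50, "ax": 0, "ay": 0, "az": 0, "hand": 1}, {"x": 0, "y": 0, "z": -50, "ax": 0, "ay": 0, "az": 0, "hand": 1}, {"x": -21, "y": -3, "z": -30, "ax": 0, "ay": 0, "az": 0, "hand": 1}, {"x": -50, "y": -6, "z": 0, "ax": 0, "ay": 0, "az": 0, "hand": 1}, {"x": -50, "y": -6, "z": 0, "ax": 0, "ay": 0, "az": 0, "hand": 1}, {"x": -50, "y": -6, "z": 0, "ax": 0, "ay": 0, "az": 0, "hand": 1}, {"x": -50, "y": -6, "z": 0, "ax": 0, "ay": 0, "az": 0, "hand": 1}, {"x": -50, "y": -6, "z": 0, "ax": 0, "ay": 0, "az": 0, "hand": 1}, {"x": -50, "y": -6, "z": 0, "ax": 0, "ay": 0, "az": 0, "hand": 1}, {"x": -50, "y": -6, "z": 0, "ax": 0, "ay": 0, "az": 0, "hand": 1}, {"x": -50, "y": -5, "z": 0, "ax": 0, "ay": 0, "az": 0, "hand": 1}, {"x": -50, "y": -5, "z": 0, "ax": 0, "ay": 0, "az": 0, "hand": 1}, {"x": -30, "y": 0, "z": 0, "ax": 0, "ay": 0, "az": 0, "hand": 1}, {"x": -10, "y": 0, "z": 0, "ax": 0, "ay": 0, "az": 0, "hand": 1}, {"x": 0, "y": 0, "z": 30, "ax": 0, "ay": 0, "az": 0, "hand": 1}, {"x": 0, "y": 0, "z": 10, "ax": 0, "ay": 0, "az": 0, "hand": 1}, {"x": 0, "y": 0, "z": 0, "ax": 0, "ay": 0, "az": 0, "hand": 1}])

```text
t: 43.4
tcp_pos: [0.4902, -0.1962, 0.4155]
tcp_rot: [[-0.114, 0.993, -0.002], [0.993, 0.114, 0.001], [0.001, -0.002, -1.0]]
contact_force: [0.4, -0.1, -0.4]
width: 0.033
grip_force: 30.0
```

```bash
python3 - <<'E'
from chk import *
to(.4905,-.1967,.115,6.5)
s=env.get_image("scene")
b=blob(mask(s,(105,110,30),(130,255,255),(120,190,245,240)))[:,0];s0=cv2.imread("pics/e_scene.png")[:,:,::-1];b0=blob(mask(s0,(105,110,30),(130,255,255),(120,190,245,240)))[:,0]
print(b.min(0),b.max(0),b0.min(0),b0.max(0))
E
```

```text
az 0.05 shift [ -0.8   0.5 145.8] grasp now [ 0.4899 -0.196   0.2608] phi 6.55 tilt [-0.0017  0.001 ] F [ 0.4 -0.1 -0.4] w 0.033 gf 30.0 t 43.4
[140 202] [218 221] [140 202] [218 221]
```

Request:
move_arm(plan=[{"x": -0.5, "y": 0.3, "z": 25, "ax": 0, "ay": 0, "az": 0, "hand": 1}, {"x": 0, "y": 0, "z": 35, "ax": 0, "ay": 0, "az": 0, "hand": 1}, {"x": 0, "y": 0, "z": 30, "ax": 0, "ay": 0, "az": 0, "hand": 1}, {"x": 0, "y": 0, "z": 10, "ax": 0, "ay": 0, "az": 0, "hand": 1}, {"x": 0, "y": 0, "z": 0, "ax": 0, "ay": 0, "az": 0, "hand": 1}, {"x": 0, "y": 0, "z": 0, "ax": 0, "ay": 0, "az": 0, "hand": 1}, {"x": 0, "y": 0, "z": 18, "ax": 0, "ay": 0, "az": 0, "hand": 1}, {"x": 0, "y": 0, "z": 14, "ax": 0, "ay": 0, "az": 0, "hand": 1}, {"x": 0, "y": 0, "z": 8, "ax": 0, "ay": 0, "az": 0, "hand": 1}, {"x": 0, "y": 0, "z": 5, "ax": 0, "ay": 0, "az": 0, "hand": 1}, {"x": 0, "y": 0, "z": 0, "ax": 0, "ay": 0, "az": 0, "hand": 1}])

```text
t: 44.82
tcp_pos: [0.4908, -0.1975, 0.2707]
tcp_rot: [[-0.113, 0.994, -0.0], [0.994, 0.113, 0.0], [0.0, -0.0, -1.0]]
contact_force: [-0.1, 0.8, -0.6]
width: 0.0333
grip_force: 30.0
```

```bash
python3 - <<'E'
from chk import *
to(.4905,-.1967,.115,6.5)
E
```

```text
az -0.0 shift [ 0.8 -0.2  1. ] grasp now [ 0.4908 -0.1975  0.116 ] phi 6.5 tilt [-0.0004  0.0001] F [-0.1  0.8 -0.6] w 0.0333 gf 30.0 t 44.83
```

Request:
move_arm(plan=[{"x": 0, "y": 0, "z": 1, "ax": 0, "ay": 0, "az": 0, "hand": 1}, {"x": 0, "y": 0, "z": 0, "ax": 0, "ay": 0, "az": 0, "hand": 0}, {"x": 0, "y": 0, "z": 0, "ax": 0, "ay": 0, "az": 0, "hand": -0.2}, {"x": 0, "y": 0, "z": 0, "ax": 0, "ay": 0, "az": 0, "hand": -0.2}, {"x": 0, "y": 0, "z": -25, "ax": 0, "ay": 0, "az": 0, "hand": -0.2}, {"x": 0, "y": 0, "z": -50, "ax": 0, "ay": 0, "az": 0, "hand": -0.2}, {"x": 0, "y": 0, "z": -50, "ax": 0, "ay": 0, "az": 0, "hand": -0.2}, {"x": 0, "y": 0, "z": -50, "ax": 0, "ay": 0, "az": 0, "hand": -0.2}, {"x": 0, "y": 0, "z": -25, "ax": 0, "ay": 0, "az": 0, "hand": -0.2}, {"x": 50, "y": 0, "z": 0, "ax": 0, "ay": 0, "az": 0, "hand": -0.2}, {"x": 60, "y": 0, "z": 0, "ax": 0, "ay": 0, "az": 0, "hand": -0.2}, {"x": 60, "y": 0, "z": 0, "ax": 0, "ay": 0, "az": 10, "hand": -0.2}, {"x": 0, "y": 0, "z": 0, "ax": 0, "ay": 0, "az": 10, "hand": -0.2}, {"x": 0, "y": 0, "z": 0, "ax": 0, "ay": 0, "az": 10, "hand": -0.2}, {"x": 0, "y": 0, "z": 0, "ax": 0, "ay": 0, "az": 10, "hand": -0.2}, {"x": 0, "y": 0, "z": 0, "ax": 0, "ay": 0, "az": 10, "hand": -0.2}, {"x": 0, "y": 0, "z": 0, "ax": 0, "ay": 0, "az": 10, "hand": -0.2}, {"x": 0, "y": 0, "z": 0, "ax": 0, "ay": 0, "az": 10, "hand": -0.2}, {"x": 0, "y": 0, "z": 0, "ax": 0, "ay": 0, "az": 10, "hand": -0.2}, {"x": 0, "y": 0, "z": 0, "ax": 0, "ay": 0, "az": 10, "hand": -0.2}])

```text
t: 47.32
tcp_pos: [0.472, -0.032, 0.4699]
tcp_rot: [[0.993, 0.118, -0.0], [0.118, -0.993, -0.0], [-0.0, 0.0, -1.0]]
contact_force: [0.1, 1.9, -0.4]
width: 0.0516
grip_force: 0.0
```

```bash
python3 - <<'E'
from chk import *
t=env.get_image("top");s=env.get_image("scene")
to(.539,-.137,.2175,-83.5)
tray()
kt=cen(mask(t,(0,150,60),(8,255,255),(325,185,350,205)));ks=cen(mask(s,(0,150,60),(8,255,255),(205,180,225,200)));print("knob",kt,ks,tri(ks,kt))
o=np.hstack([cv2.resize(t[170:260,310:430],None,fx=3.2,fy=3.2,interpolation=2),cv2.resize(s[170:260,120:245],None,fx=3.2,fy=3.2,interpolation=2)]);cv2.imwrite("pics/k.png",o[:,:,::-1])
E
```

```text
az 0.52 shift [ 54.7 111.9  97.7] grasp now [ 0.472  -0.032   0.3152] phi -82.98 tilt [-0.0001 -0.0001] F [0.1 0.4 0.8] w 0.0511 gf 0.0 t 47.42
[334 211] [336 225] [412 216] 180
[336 223] [336 225] [412 216] 184Traceback (most recent call last):
  File "<stdin>", line 5, in <module>
  File "h.py", line 22, in cen
    M=cv2.moments(m,True);return M['m10']/M['m00'],M['m01']/M['m00']
                                 ~~~~~~~~^~~~~~~~~
ZeroDivisionError: float division by zero
```

Request:
move_arm(plan=[{"x": 0, "y": -40, "z": 0, "ax": 0, "ay": 0, "az": 0.5, "hand": -0.4}, {"x": 0, "y": -50, "z": 0, "ax": 0, "ay": 0, "az": 0, "hand": -0.4}, {"x": 0, "y": 0, "z": 0, "ax": 0, "ay": 0, "az": 0, "hand": -0.4}])

```text
t: 47.85
tcp_pos: [0.4608, 0.0597, 0.4699]
tcp_rot: [[0.993, 0.122, -0.0], [0.122, -0.993, 0.001], [-0.0, -0.001, -1.0]]
contact_force: [1.0, -0.7, 0.1]
width: 0.0598
grip_force: 0.0
```

```bash
python3 - <<'E'
from chk import *
t=env.get_image("top");s=env.get_image("scene")
to(.539,-.137,.2175,-83.5)
tray()
o=np.hstack([cv2.resize(t[170:260,310:430],None,fx=3.2,fy=3.2,interpolation=2),cv2.resize(s[170:260,120:245],None,fx=3.2,fy=3.2,interpolation=2)]);cv2.imwrite("pics/k.png",o[:,:,::-1])
kt=cen(mask(t,(0,150,60),(8,255,255),(325,185,350,205)));ks=cen(mask(s,(0,150,60),(8,255,255),(205,180,225,200)));print("knob",kt,ks,tri(ks,kt))
E
```

```text
az 0.32 shift [ 55.  201.9  97.7] grasp now [0.4615 0.0574 0.3152] phi -83.18 tilt [ 0.0002 -0.0007] F [ 0.3 -0.1  0.9] w 0.0596 gf 0.0 t 47.95
[334 211] [336 225] [412 216] 180
[334 211] [336 225] [412 216] 180
knob (338.45454545454544, 195.0909090909091) (214.19148936170214, 188.63829787234042) (array([ 0.5389, -0.1369,  0.2173]), np.float64(0.0008752661955008851))
```

View pics/k.png

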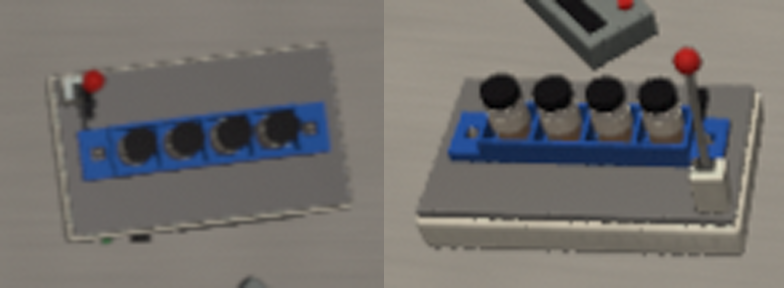

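All four jars stand in their own pockets and the lever is still up, with its knob at (0.539,-0.137,0.2175). Next I'll take the knob.

Request:
move_arm(plan=[{"x": 10, "y": 35, "z": 0, "ax": 0, "ay": 0, "az": 0.3, "hand": -0.4}, {"x": 15, "y": 50, "z": 0, "ax": 0, "ay": 0, "az": 0, "hand": -0.4}, {"x": 15, "y": 50, "z": 0, "ax": 0, "ay": 0, "az": 0, "hand": -0.4}, {"x": 10, "y": 45, "z": 10, "ax": 0, "ay": 0, "az": 0, "hand": -0.4}, {"x": 5, "y": 22, "z": 20, "ax": 0, "ay": 0, "az": 0, "hand": -0.4}, {"x": 0, "y": 0, "z": 15, "ax": 0, "ay": 0, "az": 0, "hand": -0.4}, {"x": 0, "y": 0, "z": 0, "ax": 0, "ay": 0, "az": 0, "hand": -0.4}, {"x": 0, "y": 0, "z": 0, "ax": 0, "ay": 0, "az": 0, "hand": -0.4}])

```text
t: 49.0
tcp_pos: [0.5383, -0.1368, 0.4254]
tcp_rot: [[0.994, 0.11, 0.0], [0.11, -0.994, -0.0], [0.0, 0.0, -1.0]]
contact_force: [0.9, -0.1, -0.4]
width: 0.0597
grip_force: 0.0
```

```bash
python3 - <<'E'
from chk import *
to(.539,-.137,.2175,-83.5)
E
```

```text
az -0.16 shift [ 0.6  0.2 53.2] grasp now [ 0.5384 -0.1368  0.2707] phi -83.66 tilt [ 0.0003 -0.    ] F [ 0.9 -0.1 -0.4] w 0.0597 gf 0.0 t 49.0
```

Request:
move_arm(plan=[{"x": 0.5, "y": 0, "z": 22, "ax": 0, "ay": 0, "az": 0, "hand": -0.4}, {"x": 0, "y": 0, "z": 20, "ax": 0, "ay": 0, "az": 0, "hand": -0.4}, {"x": 0, "y": 0, "z": 11, "ax": 0, "ay": 0, "az": 0, "hand": -0.4}, {"x": 0, "y": 0, "z": 0, "ax": 0, "ay": 0, "az": 0, "hand": 0}, {"x": 0, "y": 0, "z": 0, "ax": 0, "ay": 0, "az": 0, "hand": 1}, {"x": 0, "y": 0, "z": 0, "ax": 0, "ay": 0, "az": 0, "hand": 1}, {"x": 0, "y": 0, "z": 0, "ax": 0, "ay": 0, "az": 0, "hand": 1}, {"x": 0, "y": 0, "z": 0, "ax": 0, "ay": 0, "az": 0, "hand": 1}], grip_force=25)

```text
t: 50.0
tcp_pos: [0.5393, -0.1368, 0.3729]
tcp_rot: [[0.994, 0.11, 0.002], [0.109, -0.994, 0.001], [0.002, -0.001, -1.0]]
contact_force: [-1.2, 6.2, 6.2]
width: 0.0201
grip_force: 24.5
```

```bash
python3 - <<'E'
from chk import *
to(.539,-.137,.2175,-83.5)
th=np.radians(np.linspace(2,90,19));x=-125*np.sin(th);z=125*np.cos(th)
print(np.c_[np.diff(x),-np.diff(z)].round(1).tolist())
E
```

```text
az -0.21 shift [-0.5  0.2  0.7] grasp now [ 0.5395 -0.1367  0.2182] phi -83.71 tilt [0.0015 0.0008] F [-1.2  6.2  6.2] w 0.0201 gf 24.5 t 50.0
[[-10.6, 0.8], [-10.5, 1.7], [-10.3, 2.6], [-10.1, 3.5], [-9.7, 4.3], [-9.3, 5.2], [-8.9, 5.9], [-8.3, 6.7], [-7.7, 7.3], [-7.1, 8.0], [-6.4, 8.6], [-5.6, 9.1], [-4.8, 9.5], [-4.0, 9.9], [-3.1, 10.2], [-2.3, 10.4], [-1.4, 10.6], [-0.5, 10.7]]
```

Request:
move_arm(plan=[{"x": -10.6, "y": 0, "z": 0.8, "ax": 0, "ay": 0, "az": 0, "hand": 1}, {"x": -10.5, "y": 0, "z": 1.7, "ax": 0, "ay": 0, "az": 0, "hand": 1}, {"x": -10.3, "y": 0, "z": 2.6, "ax": 0, "ay": 0, "az": 0, "hand": 1}, {"x": -10.1, "y": 0, "z": 3.5, "ax": 0, "ay": 0, "az": 0, "hand": 1}, {"x": -9.7, "y": 0, "z": 4.3, "ax": 0, "ay": 0, "az": 0, "hand": 1}, {"x": -9.3, "y": 0, "z": 5.2, "ax": 0, "ay": 0, "az": 0, "hand": 1}, {"x": -8.9, "y": 0, "z": 5.9, "ax": 0, "ay": 0, "az": 0, "hand": 1}, {"x": -8.3, "y": 0, "z": 6.7, "ax": 0, "ay": 0, "az": 0, "hand": 1}, {"x": -7.7, "y": 0, "z": 7.3, "ax": 0, "ay": 0, "az": 0, "hand": 1}])

```text
t: 51.12
tcp_pos: [0.4534, -0.1466, 0.3334]
tcp_rot: [[0.994, 0.109, -0.0], [0.109, -0.994, 0.0], [-0.0, -0.0, -1.0]]
contact_force: [1.4, 5.4, 0.9]
width: 0.0201
grip_force: 24.8
```

```bash
python3 - <<'E'
from chk import *
to(.4196,-.1495,.095,-83.5)
E
```

```text
az -0.21 shift [-33.9  -1.   83.7] grasp now [ 0.4534 -0.1466  0.1787] phi -83.71 tilt [-0.0004  0.0002] F [1.4 5.4 0.9] w 0.0201 gf 24.8 t 51.12
```

Request:
move_arm(plan=[{"x": -7.1, "y": 0, "z": 8, "ax": 0, "ay": 0, "az": 0, "hand": 1}, {"x": -6.4, "y": 0, "z": 8.6, "ax": 0, "ay": 0, "az": 0, "hand": 1}, {"x": -5.6, "y": 0, "z": 9.1, "ax": 0, "ay": 0, "az": 0, "hand": 1}, {"x": -4.8, "y": -0.5, "z": 9.5, "ax": 0, "ay": 0, "az": 0, "hand": 1}, {"x": -4, "y": 0, "z": 9.9, "ax": 0, "ay": 0, "az": 0, "hand": 1}, {"x": -3.1, "y": 0, "z": 10.2, "ax": 0, "ay": 0, "az": 0, "hand": 1}, {"x": -2.3, "y": 0, "z": 10.4, "ax": 0, "ay": 0, "az": 0, "hand": 1}, {"x": -1.4, "y": 0, "z": 8, "ax": 0, "ay": 0, "az": 0, "hand": 1}, {"x": -0.5, "y": 0, "z": 6, "ax": 0, "ay": 0, "az": 0, "hand": 1}, {"x": 0, "y": 0, "z": 4, "ax": 0, "ay": 0, "az": 0, "hand": 1}, {"x": 0, "y": 0, "z": 0, "ax": 0, "ay": 0, "az": 0, "hand": 1}])

```text
t: 52.5
tcp_pos: [0.4192, -0.1502, 0.25]
tcp_rot: [[0.994, 0.11, -0.0], [0.11, -0.994, -0.0], [-0.0, 0.0, -1.0]]
contact_force: [-0.8, -1.2, -1.0]
width: 0.02
grip_force: 25.3
```

```bash
python3 - <<'E'
from chk import *
to(.4196,-.1495,.095,-83.5)
E
```

```text
az -0.19 shift [ 0.5 -0.8  0.3] grasp now [ 0.4192 -0.1503  0.0953] phi -83.69 tilt [-0.0001 -0.0005] F [-0.8 -1.2 -1. ] w 0.02 gf 25.3 t 52.5
```

Request:
move_arm(plan=[{"x": 0, "y": 0, "z": 1.5, "ax": 0, "ay": 0, "az": 0, "hand": 1}, {"x": 0, "y": 0, "z": 1.5, "ax": 0, "ay": 0, "az": 0, "hand": 1}, {"x": 0, "y": 0, "z": 0, "ax": 0, "ay": 0, "az": 0, "hand": 1}])

```text
t: 52.88
tcp_pos: [0.4191, -0.1502, 0.2472]
tcp_rot: [[0.994, 0.11, 0.0], [0.11, -0.994, -0.001], [0.0, 0.001, -1.0]]
contact_force: [-0.8, -3.1, 0.3]
width: 0.0201
grip_force: 25.4
```

```bash
python3 - <<'E'
from chk import *
to(.4196,-.1495,.095,-83.5)
E
```

```text
az -0.2 shift [ 0.5 -0.7 -2.5] grasp now [ 0.4192 -0.1503  0.0925] phi -83.7 tilt [ 0.0002 -0.0006] F [-0.8 -3.1  0.3] w 0.0201 gf 25.4 t 52.88
```

Request:
move_arm(plan=[{"x": 0, "y": 0, "z": 1.5, "ax": 0, "ay": 0, "az": 0, "hand": 1}, {"x": 0, "y": 0, "z": 1.5, "ax": 0, "ay": 0, "az": 0, "hand": 1}, {"x": 0, "y": 0, "z": 0, "ax": 0, "ay": 0, "az": 0, "hand": 1}])

```text
t: 53.25
tcp_pos: [0.4193, -0.1502, 0.2444]
tcp_rot: [[0.994, 0.109, 0.001], [0.109, -0.994, -0.001], [0.001, 0.001, -1.0]]
contact_force: [-0.5, -2.6, 2.9]
width: 0.0201
grip_force: 25.7
```

```bash
python3 - <<'E'
from chk import *
to(.4196,-.1495,.095,-83.5)
s=env.get_image("scene");m=mask(s,(0,150,60),(8,255,255),(190,195,235,235));print(cen(m) if m.any() else None, proj("scene",[[.4196,-.1495,.095],[.4196,-.1495,.105]]))
cv2.imwrite("pics/l.png",cv2.resize(s[165:245,130:245],None,fx=5,fy=5,interpolation=2)[:,:,::-1])
E
```

```text
az -0.21 shift [ 0.3 -0.8 -5.3] grasp now [ 0.4194 -0.1503  0.0897] phi -83.71 tilt [ 0.0007 -0.0005] F [-0.5 -2.6  2.9] w 0.0201 gf 25.7 t 53.25
None [[226.5375 188.2435]
 [226.1549 185.8512]]
```

View pics/l.png

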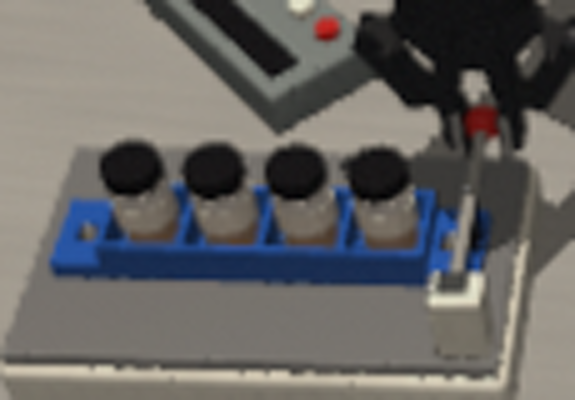

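Request:
move_arm(plan=[{"x": 0, "y": 0, "z": 1.5, "ax": 0, "ay": 0, "az": 0, "hand": 1}, {"x": 0, "y": 0, "z": 1.5, "ax": 0, "ay": 0, "az": 0, "hand": 1}, {"x": 0, "y": 0, "z": 0, "ax": 0, "ay": 0, "az": 0, "hand": 1}])

```text
t: 53.68
tcp_pos: [0.4196, -0.1502, 0.2424]
tcp_rot: [[0.994, 0.11, 0.002], [0.11, -0.994, -0.001], [0.002, 0.001, -1.0]]
contact_force: [-3.8, -0.3, 20.9]
width: 0.0203
grip_force: 26.9
```

```bash
python3 - <<'E'
from chk import *
to(.4196,-.1495,.095,-83.5)
s=env.get_image("scene")
h=hsv(s)[180:200,215:240];m=((h[...,0]<8)|(h[...,0]>172))&(h[...,1]>140)&(h[...,2]>60);v,u=np.nonzero(m);print(u.mean()+215,v.mean()+180,v.min()+180,v.max()+180,len(u))
E
```

```text
az -0.21 shift [-0.1 -0.8 -7.3] grasp now [ 0.4198 -0.1503  0.0877] phi -83.71 tilt [ 0.0017 -0.0009] F [-3.8 -0.3 20.9] w 0.0203 gf 26.9 t 53.67
225.83333333333334 188.53333333333333 186 191 30
```

Request:
move_arm(plan=[{"x": 0, "y": 0, "z": 0, "ax": 0, "ay": 0, "az": 0, "hand": 0}, {"x": 0, "y": 0, "z": 0, "ax": 0, "ay": 0, "az": 0, "hand": -0.2}, {"x": 0, "y": 0, "z": 0, "ax": 0, "ay": 0, "az": 0, "hand": -0.2}, {"x": 0, "y": 0, "z": -15, "ax": 0, "ay": 0, "az": 0, "hand": -0.2}, {"x": 0, "y": 0, "z": -40, "ax": 0, "ay": 0, "az": 0, "hand": -0.2}, {"x": 0, "y": 0, "z": -50, "ax": 0, "ay": 0, "az": 0, "hand": -0.2}, {"x": 0, "y": -20, "z": -50, "ax": 0, "ay": 0, "az": 0, "hand": -0.2}, {"x": 0, "y": -50, "z": -40, "ax": 0, "ay": 0, "az": 0, "hand": -0.2}, {"x": 0, "y": -60, "z": 0, "ax": 0, "ay": 0, "az": 0, "hand": -0.2}, {"x": 0, "y": -40, "z": 0, "ax": 0, "ay": 0, "az": 0, "hand": -0.2}, {"x": 0, "y": 0, "z": 0, "ax": 0, "ay": 0, "az": 0, "hand": -0.2}, {"x": 0, "y": 0, "z": 0, "ax": 0, "ay": 0, "az": 0, "hand": -0.2}])

```text
t: 55.22
tcp_pos: [0.4006, 0.0176, 0.435]
tcp_rot: [[0.994, 0.11, -0.0], [0.11, -0.994, -0.001], [-0.0, 0.0, -1.0]]
contact_force: [0.8, -0.2, 0.1]
width: 0.0514
grip_force: 0.0
```

```bash
python3 - <<'E'
from chk import *
t=env.get_image("top");s=env.get_image("scene");tray()
def red(im,r):
    x0,y0,x1,y1=r;h=hsv(im)[y0:y1,x0:x1];m=((h[...,0]<8)|(h[...,0]>172))&(h[...,1]>140)&(h[...,2]>60);v,u=np.nonzero(m);return u.mean()+x0,v.mean()+y0
try:
    a,b=red(s,(215,178,240,200)),red(t,(320,215,350,245));print(a,b,tri(a,b))
except Exception as e:print(e)
a=cv2.resize(t[100:280,155:430],(412,270),interpolation=2);b=cv2.resize(s[140:280,120:320],(386,270),interpolation=2)
cv2.imwrite("pics/m.png",np.hstack([a,b])[:,:,::-1])
E
```

```text
[334 211] [336 225] [412 216] 180
[339 210] [340 225] [412 216] 177
(np.float64(226.16666666666666), np.float64(188.63333333333333)) (np.float64(339.6333333333333), np.float64(237.63333333333333)) (array([ 0.4203, -0.1501,  0.094 ]), np.float64(0.0008951125503072867))
```

View pics/m.png

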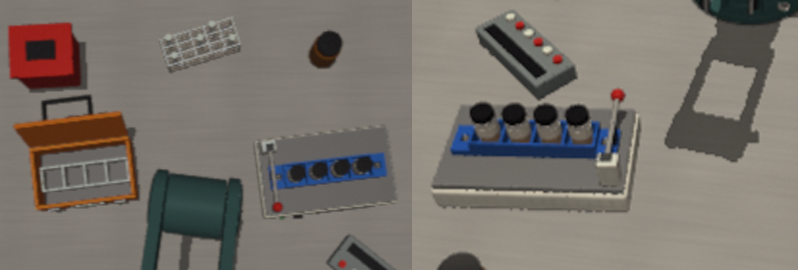

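The carrier is empty with its lid back. Four jars stand in the seated tray, and the lever lies level across the tray's end, with its knob at z = 94 mm as expected. The bystanders look unmoved, so I'm handing in.

```bash
python3 -c "
from rig import env
print(env.hand_in())"
```

```text
the job is handed in; nothing more can be done
None
```

The job is handed in: the lid is open on its stop, the tray is seated on both pegs with all four jars upright in their own pockets, and the lever is fully down over the tray end; no verdict was returned.

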